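# Push a rejected blank through the flap of the reject box

## Task

Send the drilled steel blank that lies on the reject box's feed plate into the box: push it sideways until it lies square along the fence, then push it steadily along the fence, under the hanging flap, until it tips over the inner edge and slides down into the box, and draw the fingers back out so that the flap swings shut behind it. Only push the blank with the fingertips, without lifting or batting it, and do not disturb the two steel bars and the round tin on the bench around it.

Things in the scene. Friction and masses are not known exactly. Their poses are not given: they have to be found in the camera images.
- reject_box: low grey steel box fixed to the bench, level bare-steel feed plate on its robot side. Origin: on the bench, in the flap's plane, on the middle line. x = feed direction (plate to box), y left, z up. All x, y, z below are mm in this frame. Box: x 0 to 175, y -63 to 63, flat top z 116. Feed plate: top z 50, x -140 to 0, y -63 to 63, open above, in front and on the right
- fence (a point): middle of the fence's inner face at the feed plate (x -70, y 60, z 50). The fence is a straight upstand along the plate's left edge, top z 68, and runs on flush as the left wall of the opening and of the box
- throat (a point): middle of the opening's sill in the front panel (x 0, y 30, z 50). Opening: 60 mm wide, from y 0 to the fence (y 60); clear height 55 mm under a thin hinge pin at x 5, z 108. An 18 mm high flared guide leads in from (x -26, y -21) to (x 0, y 0). The panel right of it is solid
- inner_edge (a point): middle of the edge inside the box where the level plate ends (x 50, y 30, z 50); beyond it a smooth slide drops at 40 degrees to the floor (z 4), rear wall at x 172. A blank whose centre passes this edge tips and slides down by itself; its rear end is then 13 mm inside the opening, so the fingers must follow under the flap, leaning forward
- blank_center (a point): centre of the loose drilled steel blank: flat block 45 x 75 x 22 mm, one hole in its top, 0.45 to 0.75 kg, lying flat on the feed plate. Axes: x across its 45 mm, y along its 75 mm, z up. Its length lies roughly along the feed direction (either sign), up to 0.3 rad askew, over 15 mm off the fence. Against the fence its centre is at y 37.5, z 61
- flap (a joint): swing of the steel flap (55 x 55 x 2 mm, 0.12 kg) that hangs from the pin and closes the opening: 0 = hanging shut, grows as its lower edge swings inward and up, to 1.45 rad. Opens only inward, yields to under 2 N, falls shut by its own weight when nothing holds it
- flap_edge (a point): middle of the flap's lower edge; hanging shut it is at x 5, y 30, z 54
- long_bar: bystander: loose sawn steel bar 34 x 130 x 30 mm on the bench, left of the feed plate's front end, leave it; origin at the centre of its underside, y along its length
- short_bar: bystander: loose short steel block 32 x 50 x 36 mm on the bench to the right of the box, leave it; origin at the centre of its underside
- paste_tin: bystander: loose round tin with a green lid, 58 mm across and 28 mm high, on the bench to the right of the box, leave it; origin at the centre of its underside
Not all that is in view belongs to the job. Of the things that look like the part that bears blank_center, the smaller one is meant.

How it is judged:
By the outcome, as a careful person would: the job done as asked, in the order asked, and still so for the second after the job is handed in, with the robot touching nothing.
It also fails if it takes over 46 s, if anything falls off the work surface, if the arm or the gripper's body presses on something with over 40 N, if the wrist force passes 120 N, or if a joint passes its speed limit or range.

## Robot

A 7-joint arm with a two-finger parallel gripper is mounted at the origin on a cart in front of the work surface, level with it; the furniture and walls round the work are solid. World frame = base frame: x ahead of the robot, y to its left, z up, the work surface at z = 0. Lengths are in m, angles in rad, forces in N, time in s.
With the tool pointing down it reaches from about 0.425 to 1.025 m from the base axis. Payload 9.4 kg.
Tool frame: the origin (TCP) lies on the centre line of the jaws, within the pads' length; the fingertips stand 22 mm ahead of it and the grasp point (between the pads) lies 3 mm ahead of it; y points along the fingers, x is the direction in which the jaws open and shut, and the axes are right-handed (so a half turn about y gives the same grasp; the last joint's range is limited). The gripper opens to 93 mm and grips with 3 to 60 N. Pads are 15 mm wide; open, the fingers measure 128 mm over their backs; the gripper's body (75 mm by 188 mm) begins 65 mm behind the grasp point.
Start: joints at [1.245, 0.599, -0.003, 1.599, 0.002, 0.943, -0.08], TCP at [0.179, -0.703, 0.214] pointing down, gripper open.
Joint ranges: [-2.57, 2.57], [-0.35, 1.97], [-1.29, 1.29], [0.11, 2.56], [-1.05, 4.19], [0.11, 1.86], [-2.63, 2.63]. Speed limits (rad/s): [2.22, 2.22, 3.01, 3.01, 3.14, 3.14, 3.14].

## Interface

Orientations are given as a 3x3 rotation matrix whose columns are the frame's x, y, z axes.
In Python, from cell import telemetry, imaging, ticket gives the robot as it stands.
- The arm moves only by the tool drive_tool, never from a script. Its argument "steps" is a list of rows, each a list of 3 entries, a list of its own where there are three numbers: the shift along the tool's x, y, z in mm, then the turn, a rotation vector about the tool's x, y, z in units of 5 degrees (1.0 is 5 degrees), then the finger opening in mm, from 0 to 93. In form: [[[tx, ty, tz], [wx, wy, wz], grip], ...]. A call has 1 to 12 rows; each row is the pose to reach, as a shift and turn from the pose commanded when the call began, along the tool's axes at that moment; what a row does not reach only later rows make up. A row lasts 1/12 s, in which the tool goes at most 41.7 mm and 7.16 degrees, less where a joint would pass 70% of its speed; a pose out of reach is approached as far as the arm can. A call with a gripper value outside its range is refused whole. The fingers move at their own pace and stop on an object; "newtons" is the grip in N (left out, the last holds). Time passes only in rows, so rows that repeat a pose let the fingers close. It gives the time, the measured TCP pose, the force and the opening at its end, in the units of the state.
- telemetry.get_state(): the state, without advancing time (a new reading comes with each control period).
- imaging.snapshot(name): name is "side" or "top" or "wrist"; returns (picture, depth): 420x560x3 uint8, red, green, blue; 420x560 float32, m along the optical axis (not along the pixel's ray), 0 where there is no reading.
- imaging.camera_info(name): a dict with "fx", "fy", "cx", "cy" (pixels), "k1" (the pictures are not rectified: a ray, as slopes to the right and down, at radius r is drawn at 1 + k1 r^2 times it, then the intrinsics apply), "origin" and "orientation" of the camera in the world. Camera axes: x right, y down, z forward; pixel columns grow to the right and rows downward; lengths in m; the calibration is good to about 2 mm. A picture is of the moment at which its call begins: read the wrist's pose just before it. camera_info takes no time and is no camera call; for the wrist camera it gives the pose at the moment of the call.
- ticket.finish_job(): hands the job in, once; it reports no verdict.
Trained networks look in the newest picture that a camera, given by its name, has taken for a name from the list of things; names that differ only in an ending like _2 or _b are one class to them, and where a whole thing is asked for, a point or a joint stands for the part that bears it (a point fixed in the world has none). Each returns a list of dicts, best first, with "confidence" (0 to 1); they miss things now and then, are a little off and sometimes report something else, mostly with a low value. They report only what shows in the picture. A call takes as long as a camera call. They do not tell look-alikes from the thing itself.
- imaging.cut_out(camera, query): "pixels" (420x560 bool, what is visible of it) and "extent" ([left, top, width, height] in pixels, round what is visible of it).
The state is a dict: "clock": time; "joints": joint angles; "qvel": joint speeds; "joint_efforts": joint torques, N m; "eef_pos": TCP position; "tool_rot": TCP orientation; "ft_force": force on the tool from outside, world axes, zero at the start; "moment": the same for the moment, N m; "grip_width": finger opening in m.
Only numpy, scipy, OpenCV 4.12 (cv2) and the standard library are available. Lean on these libraries where they do the work, as an engineer would, in place of code of your own. Each camera call takes 0.05 s, during which the arm holds its last target.

## Working session

There is one attempt and no reset: what is moved stays moved. The work goes in short steps, Python scripts to look and compute and a tool call to move; the robot and the scene stay as the last step left them, time stands still between calls to the robot, and variables do not carry over. Pictures are saved under pics/ and viewed, and the job is handed in when it is done.

Besides the shell and the picture viewer there is one more tool, called after "Call:" by a JSON object that holds its "op" and its "data", one argument or row to a line. drive_tool: Moves the arm, as the interface text tells. Its arguments: {"type":"object","properties":{"steps":{"type":"array"},"newtons":{"type":"number"}},"required":["steps"]}

```bash
ls; mkdir -p pics
python3 - <<'E'
from cell import telemetry, imaging
import cv2, numpy as np
s=telemetry.get_state()
for k,v in s.items(): print(k,np.round(v,3).tolist())
for n in ("side","top","wrist"):
    p,d=imaging.snapshot(n); cv2.imwrite(f"pics/{n}0.png",p[:,:,::-1]); np.save(f"pics/{n}0d.npy",d)
    i=imaging.camera_info(n); print(n,{k:np.round(v,4).tolist() for k,v in i.items()})
E
```

```text
pics
clock 0.0
joints [1.245, 0.6, -0.003, 1.6, 0.002, 0.943, -0.08]
qvel [-0.0, 0.0, -0.0, 0.001, 0.001, -0.001, -0.0]
joint_efforts [0.0, -76.507, 1.497, -25.235, -0.053, 0.017, 0.0]
eef_pos [0.178, -0.702, 0.213]
tool_rot [[0.246, -0.001, 0.969], [-0.969, 0.002, 0.246], [-0.002, -1.0, -0.0]]
ft_force [-0.213, -0.472, -0.247]
moment [-0.017, -0.021, -0.055]
grip_width 0.093
side {'fx': 385.1166, 'fy': 385.1166, 'cx': 274.3182, 'cy': 207.5776, 'k1': -0.0384, 'origin': [0.4568, -0.5063, 0.7111], 'orientation': [[0.9968, -0.0622, 0.0506], [-0.0775, -0.5863, 0.8064], [-0.0204, -0.8077, -0.5892]]}
top {'fx': 445.523, 'fy': 445.523, 'cx': 278.1996, 'cy': 207.1489, 'k1': 0.0156, 'origin': [0.4472, 0.3366, 1.2341], 'orientation': [[0.0062, -0.9971, 0.0757], [-0.9999, -0.0069, -0.0093], [0.0098, -0.0757, -0.9971]]}
wrist {'fx': 327.7862, 'fy': 327.7862, 'cx': 278.9463, 'cy': 206.5084, 'k1': 0.0045, 'origin': [0.2525, -0.684, 0.3837], 'orientation': [[0.2463, -0.9327, -0.2634], [-0.9692, -0.2374, -0.0657], [-0.0013, 0.2715, -0.9625]]}
```

View pics/side0.png

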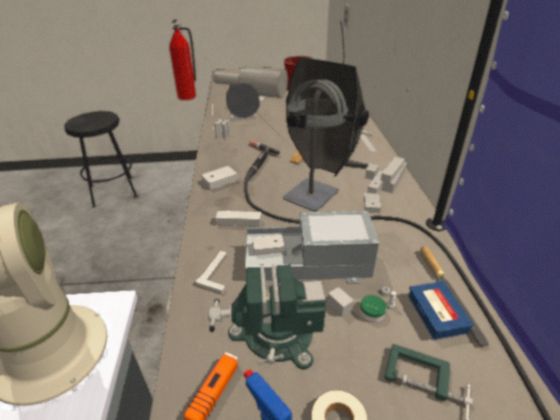

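View pics/top0.png

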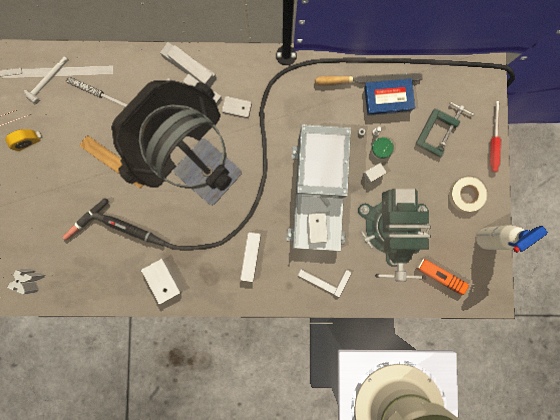

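View pics/wrist0.png

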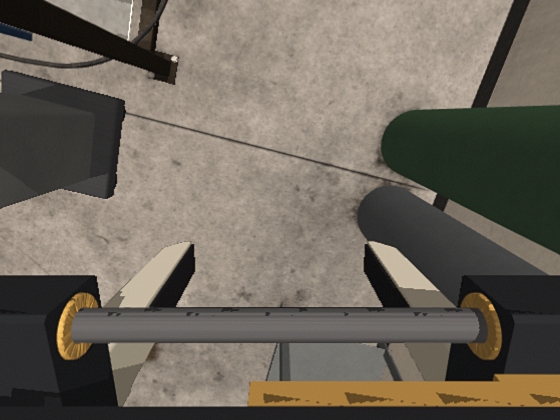

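```bash
cat > h.py <<'E'
import numpy as np, cv2
from cell import telemetry, imaging
def K(i): return np.array([[i["fx"],0,i["cx"]],[0,i["fy"],i["cy"]],[0,0,1]]),np.array([i["k1"],0,0,0,0.])
def rays(i,uv):
    k,d=K(i); return cv2.undistortPoints(np.asarray(uv,float).reshape(-1,1,2),k,d).reshape(-1,2)
def on_z(i,uv,z):
    r=rays(i,uv); v=np.c_[r,np.ones(len(r))]@np.array(i["orientation"]).T; o=np.array(i["origin"])
    return o+v*((z-o[2])/v[:,2])[:,None]
def cloud(i,d):
    h,w=d.shape; u,v=np.meshgrid(np.arange(w),np.arange(h)); r=rays(i,np.c_[u.ravel(),v.ravel()])
    P=np.c_[r,np.ones(len(r))]*d.ravel()[:,None]
    return (P@np.array(i["orientation"]).T+np.array(i["origin"])).reshape(h,w,3)
def proj(i,P):
    R=np.array(i["orientation"]); k,d=K(i); t=-R.T@np.array(i["origin"])
    return cv2.projectPoints(np.asarray(P,float).reshape(-1,3),cv2.Rodrigues(R.T)[0],t,k,d)[0].reshape(-1,2)
E
python3 - <<'E'
from h import *
i=imaging.camera_info("top"); p=cv2.imread("pics/top0.png"); d=np.load("pics/top0d.npy")
c=p[110:310,220:430]; cv2.imwrite("pics/top0c.png",cv2.resize(c,None,fx=3.6,fy=3,interpolation=cv2.INTER_CUBIC)[:600,:800])
W=cloud(i,d)
for q in ("reject_box","blank_center","long_bar","short_bar","paste_tin","flap"):
    for r in imaging.cut_out("top",q):
        m=r["pixels"]; print(q,round(r["confidence"],2),r["extent"],m.sum(),np.round(np.median(W[m],0),3))
        cv2.imwrite(f"pics/m_{q}.png",m*255) if r["confidence"]>.5 else 0
# plate / bench / top heights
for n,(u,v) in dict(plate=(335,240),box=(325,185),blank=(317,228),bench=(270,200),bar=(250,257)).items(): print(n,np.round(W[v,u],3))
E
```

```text
blank_center 0.95 [307.6, 213.8, 19.8, 32.7] 506 [0.482 0.224 0.071]
blank_center 0.63 [142.9, 259.0, 36.8, 45.0] 1067 [0.34  0.636 0.03 ]
blank_center 0.16 [242.8, 231.2, 19.1, 50.9] 580 [0.401 0.398 0.03 ]
long_bar 0.86 [242.7, 231.1, 20.0, 52.5] 619 [0.404 0.398 0.03 ]
long_bar 0.3 [288.1, 126.0, 60.8, 125.1] 5853 [0.596 0.216 0.113]
short_bar 0.71 [364.8, 163.0, 20.9, 22.2] 244 [0.633 0.066 0.035]
paste_tin 0.76 [370.7, 136.8, 25.4, 22.6] 366 [0.704 0.041 0.027]
plate [0.451 0.175 0.054]
box [0.589 0.208 0.118]
blank [0.482 0.224 0.074]
bench [ 0.561  0.348 -0.001]
bar [0.404 0.4   0.029][ WARN:0@2.445] global loadsave.cpp:1063 imwrite_ Unsupported depth image for selected encoder is fallbacked to CV_8U.
```

View pics/top0c.png

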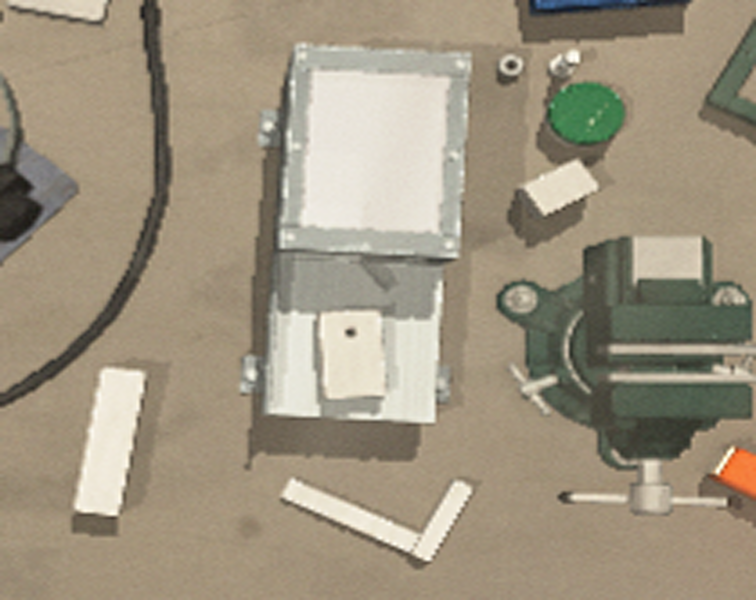

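Run:
```python
from h import *
from scipy.optimize import least_squares
i=imaging.camera_info("top"); d=np.load("pics/top0d.npy")
f=lambda x,y:(220+(x+.5)/3.6-.5,110+(y+.5)/3-.5)
obs=np.array([f(*q) for q in [(297,43),(470,53),(460,258),(279,249),(435,422),(264,413)]])
mod=np.array([[175,63,116],[175,-63,116],[0,-63,116],[0,63,116],[-140,-63,50],[-140,63,68]])/1e3
def T(q,m):
    c,s=np.cos(q[2]),np.sin(q[2]); return m@np.array([[c,s,0],[-s,c,0],[0,0,1]])+[q[0],q[1],0]
r=least_squares(lambda q:(proj(i,T(q,mod))-obs).ravel(),[.53,.21,0],loss="soft_l1")
print(r.x,np.round(r.fun.reshape(-1,2),2))
W=cloud(i,d)
m=(W[:,:,2]>.108)&(W[:,:,2]<.124); m[:, :285]=0;m[:,360:]=0;m[:120]=0;m[200:]=0
B=W[m]; rr=cv2.minAreaRect(B[:,:2].astype(np.float32)*1000); print("top rect",rr)
cs=np.array([f(*q) for q in [(318,312),(382,309),(385,397),(325,400)]])
P=on_z(i,cs,.072); print(P.round(4)); print(np.linalg.norm(P[[1,2,3,0]]-P,axis=1))
c,s=np.cos(r.x[2]),np.sin(r.x[2])
L=(P[:,:2]-r.x[:2])@np.array([[c,-s],[s,c]]); print(L.round(4),L.mean(0)); 
a=L[0]-L[3]+L[1]-L[2]; print("ang in box",np.arctan2(a[1],a[0]))
np.save("box0.npy",r.x)
```

```text
[ 0.56662119  0.21513089 -0.05792854] [[-0.59  0.2 ]
 [ 0.59  0.07]
 [-0.25 -0.2 ]
 [ 0.23 -0.43]
 [-0.16  0.16]
 [ 0.17  0.19]]
top rect ((653.2327270507812, 210.22999572753906), (126.63872528076172, 175.8784942626953), 86.81783294677734)
[[0.519  0.2478 0.072 ]
 [0.5219 0.2013 0.072 ]
 [0.4454 0.1993 0.072 ]
 [0.4426 0.2427 0.072 ]]
[0.0466187  0.07650742 0.04349473 0.07658561]
[[-0.0495  0.0299]
 [-0.0438 -0.0164]
 [-0.1201 -0.0228]
 [-0.1255  0.0203]] [-0.08470613  0.00274646]
ang in box 0.10468612268197625
```

Run:
```python
from h import *
i=imaging.camera_info("top"); W=cloud(i,np.load("pics/top0d.npy"))
j=imaging.camera_info("side"); S=cloud(j,np.load("pics/side0d.npy"))
A=np.vstack([W.reshape(-1,3),S.reshape(-1,3)])
# max height grid, 5 cm cells
for x in np.arange(.9,.15,-.05):
    print("%.2f"%x,[int(1000*max(0,np.percentile(c,99))) if len(c:=A[(abs(A[:,0]-x)<.025)&(abs(A[:,1]-y)<.025)][:,2])>5 else -1 for y in np.arange(.45,-.6,-.05)])
b=np.load("box0.npy");c,s=np.cos(b[2]),np.sin(b[2])
L=np.c_[(A[:,:2]-b[:2])@np.array([[c,-s],[s,c]]),A[:,2]]*1000
v=L[(L[:,0]>-250)&(L[:,0]<60)&(L[:,1]<-75)&(L[:,1]>-260)]
for h in (15,40,80,100,120): 
    q=v[v[:,2]>h]; print(h,len(q),q.min(0).round() if len(q) else "",q.max(0).round() if len(q) else "")
```

```text
0.90 [5, 4, 16, 15, 5, 27, 25, 36, 37, 38, 36, 4, 4, 4, 5, 6, 3, -1, -1, -1, -1]
0.85 [25, 24, 16, 4, 4, 5, 4, 36, 38, 38, 37, 4, 12, 15, 5, 16, -1, -1, -1, -1, -1]
0.80 [25, 25, 16, 5, 4, 4, 4, 35, 37, 36, 36, 21, 22, 18, 4, 17, -1, -1, -1, -1, -1]
0.75 [314, 7, 17, 5, 119, 119, 118, 11, 44, 23, 20, 21, 19, 4, 24, 25, -1, -1, -1, -1, -1]
0.70 [313, 4, 15, 10, 120, 119, 118, 4, 31, 30, 19, 22, 19, 5, 26, 28, -1, -1, -1, -1, -1]
0.65 [305, 5, 16, 6, 119, 119, 119, 37, 39, 4, 4, 4, 4, 25, 26, 24, -1, -1, -1, -1, -1]
0.60 [313, 15, 16, 117, 119, 119, 118, 36, 124, 125, 104, 4, 28, 27, 28, 5, -1, -1, -1, -1, -1]
0.55 [314, 16, 6, 107, 118, 118, 118, 27, 139, 141, 107, 17, 27, 29, 28, 5, -1, -1, -1, -1, -1]
0.50 [15, 16, 4, 71, 74, 75, 54, 17, 158, 159, 157, 43, 4, 6, 224, 223, -1, -1, -1, -1, -1]
0.45 [15, 33, 1234, 71, 75, 75, 53, 40, 158, 158, 157, 30, 3, 223, 225, 225, -1, -1, -1, 711, -1]
0.40 [4, 34, 4, 4, 4, 47, 49, 4, 126, 133, 79, 32, 3, 5, 5, 5, -1, -1, -1, -1, -1]
0.35 [12, 34, 4, 5, 12, 12, 17, 4, 66, 89, 101, 35, 33, 31, 5, 6, -1, -1, -1, -1, -1]
0.30 [4, 4, 4, 4, 4, 11, 17, 5, 4, 4, 3, 4, 32, 29, 5, 5, -1, -1, -1, -1, -1]
0.25 [5, 5, 5, 4, 4, 4, 5, 4, 4, 4, 4, 4, 4, 4, 6, 5, -1, -1, -1, -1, -1]
0.20 [-1, -1, -1, -1, 0, 0, 0, -1, -1, -1, -1, -1, -1, -1, -1, -1, -1, -1, -1, -1, -1]
15 9835 [-245. -260.   15.] [ 60. -75. 162.]
40 8702 [-209. -260.   40.] [  58. -143.  162.]
80 6951 [-208. -260.   80.] [  31. -159.  162.]
100 5795 [-151. -260.  100.] [  31. -159.  162.]
120 4579 [-138. -260.  120.] [  29. -159.  162.]
```

Call:
{"op": "drive_tool", "data": {
  "steps": [
    [[-10,-15,15],[0,0,0],0],
    [[-30,-40,40],[0,0.3,0],0],
    [[-50,-65,70],[0,0.6,0],0],
    [[-70,-90,100],[0,1,0],0],
    [[-90,-115,130],[0,1.4,0],0],
    [[-110,-140,160],[0,1.8,0],0],
    [[-130,-160,190],[0,2.2,0],0],
    [[-150,-175,220],[0,2.6,0],0],
    [[-170,-185,250],[0,3,0],0],
    [[-185,-187,270],[0,3.4,0],0],
    [[-190,-187,277],[0,3.5,0],0],
    [[-190,-187,277],[0,3.5,0],0]
  ],
  "newtons": 20
}}

```text
clock: 1.45
eef_pos: [0.4021, -0.4481, 0.4011]
tool_rot: [[-0.052, 0.001, 0.999], [-0.999, 0.0, -0.052], [-0.0, -1.0, 0.001]]
ft_force: [-0.2, 0.5, 0.1]
grip_width: 0.0177
```

Call:
{"op": "drive_tool", "data": {
  "steps": [
    [[-20,0,5],[0,0,0],0],
    [[-55,0,15],[0,0,0],0],
    [[-95,0,25],[0,0,0],0],
    [[-135,0,35],[0,0,0],0],
    [[-175,0,40],[0,0,0],0],
    [[-215,0,40],[0,0,0],0],
    [[-255,0,40],[0,0,0],0],
    [[-295,0,40],[0,0,0],0],
    [[-335,0,40],[0,0,0],0],
    [[-375,0,40],[0,0,0],0],
    [[-415,0,40],[0,0,0],0],
    [[-450,0,40],[0,0,0],0]
  ]
}}

```text
clock: 2.45
eef_pos: [0.4653, -0.003, 0.4005]
tool_rot: [[-0.058, -0.0, 0.998], [-0.998, -0.0, -0.058], [0.0, -1.0, -0.0]]
ft_force: [-0.2, 0.4, -0.5]
grip_width: 0.0004
```

Call:
{"op": "drive_tool", "data": {
  "steps": [
    [[-40,10,0],[0,0,0],0],
    [[-75,25,0],[0,0,0],0],
    [[-110,45,0],[0,0,0],0],
    [[-140,70,0],[0,0,0],0],
    [[-160,95,0],[0,0,0],0],
    [[-170,100,0],[0,0,0],0],
    [[-175,100,0],[0,0,0],0],
    [[-175,100,0],[0,0,0],0]
  ]
}}

```text
clock: 3.12
eef_pos: [0.4763, 0.1708, 0.3011]
tool_rot: [[-0.057, -0.0, 0.998], [-0.998, -0.0, -0.057], [0.0, -1.0, -0.0]]
ft_force: [0.4, -0.5, 0.7]
grip_width: 0.0008
```

Run:
```python
from h import *
s=telemetry.get_state()
i=imaging.camera_info("wrist"); p,d=imaging.snapshot("wrist"); cv2.imwrite("pics/w1.png",p[:,:,::-1]); np.savez("pics/w1.npz",d=d,**i)
print(s["clock"],s["joints"],s["eef_pos"],s["tool_rot"],s["ft_force"],s["grip_width"])
```

```text
3.1167 [-0.13224528  0.25920943 -0.40573953  1.96664032  0.12568932  0.94017766
 -2.22798038] [0.47625061 0.17079518 0.30108517] [[-5.69345953e-02 -3.37057368e-04  9.98377853e-01]
 [-9.98377863e-01 -2.88386773e-04 -5.69346932e-02]
 [ 3.07109225e-04 -9.99999902e-01 -3.20091430e-04]] [ 0.38979895 -0.46090499  0.66585863] 0.0008319502999074187
```

View pics/w1.png

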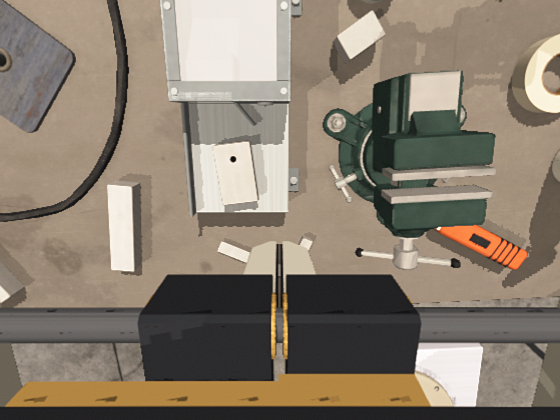

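Run:
```python
import cv2
p=cv2.imread("pics/w1.png"); cv2.imwrite("pics/w1c.png",cv2.resize(p[70:230,150:310],None,fx=3.75,fy=3.75,interpolation=cv2.INTER_CUBIC))
```

```text
(no output)
```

View pics/w1c.png

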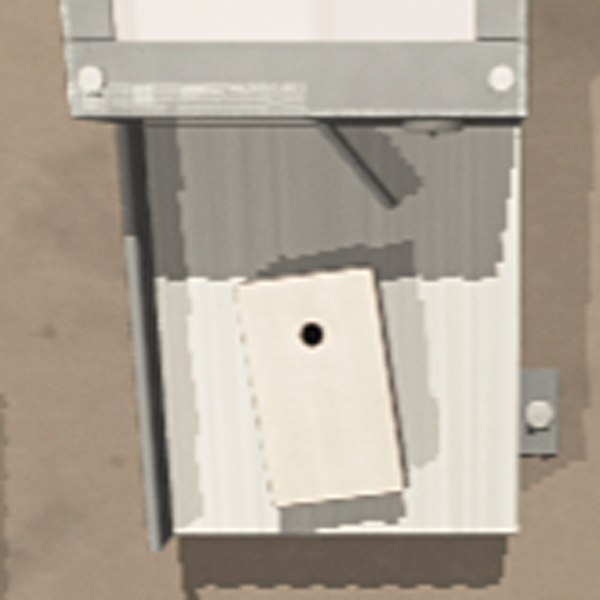

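```bash
cat >> h.py <<'E'
def toL(P,b):
    c,s=np.cos(b[2]),np.sin(b[2]); return (np.asarray(P)[...,:2]-b[:2])@np.array([[c,-s],[s,c]])
def toW(L,b):
    c,s=np.cos(b[2]),np.sin(b[2]); return np.asarray(L)[...,:2]@np.array([[c,s],[-s,c]])+b[:2]
E
python3 - <<'E'
from h import *
from scipy.optimize import least_squares
i=dict(np.load("pics/w1.npz")); f=lambda q:(150+(q[0]+.5)/3.75-.5,70+(q[1]+.5)/3.75-.5)
obs=np.array([f(q) for q in [(70,116),(526,116),(518,531),(178,531)]])
mod=np.array([[0,63,116],[0,-63,116],[-140,-63,50],[-140,60,50]])/1e3
def T(q):
    return np.c_[toW(mod,q[:3]),mod[:,2]]
r=least_squares(lambda q:(proj(i,T(q))-obs).ravel(),[.566,.215,-.058])
print(r.x,np.load("box0.npy"),r.fun.reshape(-1,2).round(2))
P=on_z(i,[f(q) for q in [(237,283),(373,267),(408,487),(277,505)]],.072)
print(np.linalg.norm(P[[1,2,3,0]]-P,axis=1).round(4))
for b in (r.x,np.load("box0.npy")):
    L=toL(P,b); a=L[0]-L[3]+L[1]-L[2]; print((L*1e3).round(1).tolist(),(L.mean(0)*1e3).round(1),np.arctan2(a[1],a[0]))
np.save("box1.npy",r.x)
E
```

```text
[ 0.56898964  0.21689804 -0.05321585] [ 0.56662119  0.21513089 -0.05792854] [[-0.09 -0.14]
 [ 0.37 -0.57]
 [ 0.28  0.37]
 [-0.65  0.7 ]]
[0.044  0.0733 0.0447 0.0745]
[[-49.6, 28.4], [-44.7, -15.4], [-117.4, -25.0], [-123.5, 19.3]] [-83.8   1.8] 0.12769957180154995
[[-47.4, 30.1], [-42.3, -13.7], [-115.0, -23.7], [-121.3, 20.6]] [-81.5   3.3] 0.13241225860498293
```

Call:
{"op": "drive_tool", "data": {
  "steps": [
    [[-2,20,0],[0,0,0],0],
    [[-4,50,0],[0,0,0],0],
    [[-4,85,0],[0,0,0],0],
    [[-4,120,0],[0,0,0],0],
    [[-4,150,0],[0,0,0],0],
    [[-4,175,0],[0,0,0],0],
    [[-4,195,0],[0,0,0],0],
    [[-4,208,0],[0,0,0],0],
    [[-4,216,0],[0,0,0],0],
    [[-4,220,0],[0,0,0],0],
    [[-4,222,0],[0,0,0],0],
    [[-4,222,0],[0,0,0],0]
  ]
}}

```text
clock: 4.17
eef_pos: [0.4765, 0.175, 0.0794]
tool_rot: [[-0.057, 0.001, 0.998], [-0.998, 0.0, -0.057], [-0.0, -1.0, 0.001]]
ft_force: [-0.7, 0.1, -0.1]
grip_width: 0.0005
```

```bash
cat > look.py <<'E'
import sys; from h import *
n=sys.argv[1]
b=np.array([.5678,.216,-.0555])
s=telemetry.get_state(); print(s["clock"],"TCP box mm",(toL(s["eef_pos"],b)*1e3).round(1),round(s["eef_pos"][2]*1e3,1),"F",s["ft_force"].round(1),"q",np.round(s["joints"],2).tolist())
out=[]
for cam in sys.argv[2:]:
    i=imaging.camera_info(cam); p,d=imaging.snapshot(cam); np.savez(f"pics/{cam}_{n}.npz",d=d,**i)
    q=p[:,:,::-1]
    if cam=="side": q=cv2.resize(q[200:310,225:395],None,fx=4,fy=4,interpolation=cv2.INTER_CUBIC)
    if cam=="top": q=cv2.resize(q[115:265,240:400],None,fx=4,fy=4,interpolation=cv2.INTER_CUBIC)
    cv2.imwrite(f"pics/{cam}_{n}.png",q)
E
python3 look.py 2 wrist side
```

```text
4.1667 TCP box mm [-88.9 -46. ] 79.4 F [-0.7  0.1 -0.1] q [-0.28, 0.56, -0.27, 2.2, 0.35, 0.42, -2.45]
```

View pics/wrist_2.png

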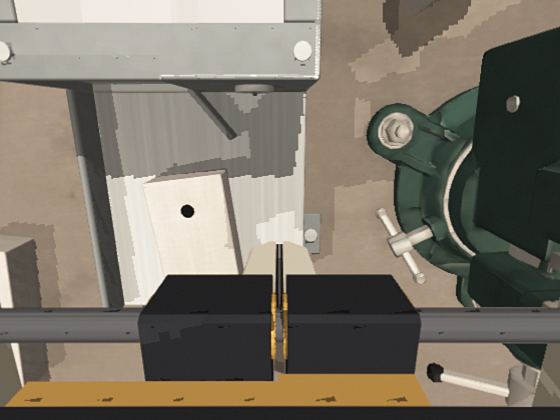

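View pics/side_2.png

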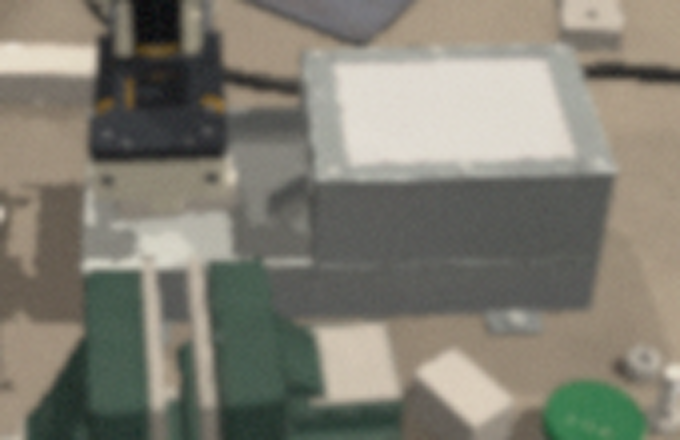

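```bash
cat > kin.py <<'E'
import numpy as np, itertools
from scipy.spatial.transform import Rotation as R
from scipy.optimize import least_squares
from cell import telemetry
s=telemetry.get_state()
D=[([1.245,.6,-.003,1.6,.002,.943,-.08],[.178,-.702,.213],[[.246,-.001,.969],[-.969,.002,.246],[-.002,-1,0]]),
([-0.13224528,0.25920943,-0.40573953,1.96664032,0.12568932,0.94017766,-2.22798038],[0.47625061,0.17079518,0.30108517],[[-5.69345953e-02,-3.37057368e-04,9.98377853e-01],[-9.98377863e-01,-2.88386773e-04,-5.69346932e-02],[3.07109225e-04,-9.99999902e-01,-3.20091430e-04]]),
(s["joints"],s["eef_pos"],s["tool_rot"])]
def fr(q,sg):
    A=R.identity(); out=[]
    for k in range(7):
        A=A*R.from_rotvec(sg[k]*q[k]*np.array([0,k%2,1-k%2])); out.append(A)
    return out
if __name__=="__main__":
    best=[]
    for sg in itertools.product([1,-1],repeat=7):
        Bs=[fr(q,sg)[-1] for q,_,_ in D]
        # R_i = Zyaw * B_i * T ; eliminate
        def res(p):
            return np.concatenate([((R.from_rotvec([0,0,p[0]])*B*R.from_rotvec(p[1:])).as_matrix()-np.array(M)).ravel() for B,(_,_,M) in zip(Bs,D)])
        for y0 in (0,3.1):
          for t0 in ([-1.57,0,0],[1.57,0,0],[0,2.2,2.2],[0,2.2,-2.2],[1.2,1.2,1.2]):
            r=least_squares(res,[y0]+t0); best.append((r.cost,sg,r.x.round(3)))
    best.sort(key=lambda t:t[0])
    for b in best[:8]: print(b)
E
python3 kin.py
```

```text
Still running in the background as job /tmp/bash_jobs.1000/1ff97f436388 (pid 759). You'll get a notice when it ends.
```

Call:
{"op": "drive_tool", "data": {
  "steps": [
    [[-3,0,0],[0,0,0],0],
    [[-7,0,0],[0,0,0],0],
    [[-11,0,0],[0,0,0],0],
    [[-15,0,0],[0,0,0],0],
    [[-19,0,0],[0,0,0],0],
    [[-23,0,0],[0,0,0],0],
    [[-27,0,0],[0,0,0],0],
    [[-30,0,0],[0,0,0],0],
    [[-33,0,0],[0,0,0],0],
    [[-35,0,0],[0,0,0],0]
  ]
}}

```text
clock: 5.1
eef_pos: [0.4777, 0.2108, 0.0786]
tool_rot: [[-0.056, -0.0, 0.998], [-0.998, 0.0, -0.056], [-0.0, -1.0, -0.0]]
ft_force: [-0.4, -0.7, -0.7]
grip_width: 0.0006
```

```bash
python3 look.py 3 wrist
```

```text
5.1 TCP box mm [-89.7 -10.2] 78.6 F [-0.4 -0.7 -0.7] q [-0.34, 0.57, -0.26, 2.16, 0.34, 0.44, -2.5]
```

View pics/wrist_3.png

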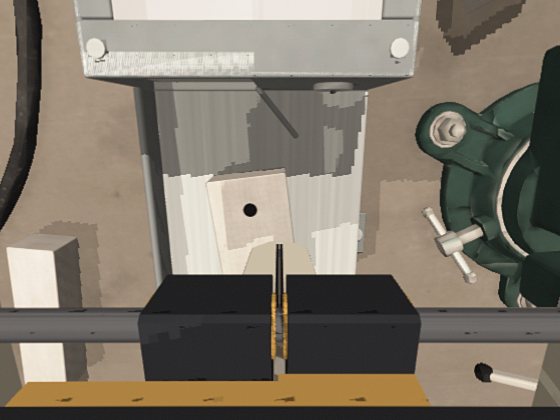

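Run:
```python
from h import *
b=np.array([.5678,.216,-.0555])
for n,pts in (("1",None),("2",[(187,211),(146,183),(225,170)]),("3",[(250,210),(208,183),(285,170)])):
    if n=="1":
        i=dict(np.load("pics/w1.npz")); pts=[(233.5,159)]
    else: i=dict(np.load(f"pics/wrist_{n}.npz"))
    print(n,(toL(on_z(i,pts,.072),b)*1e3).round(1).tolist())
```

```text
1 [[-65.2, 5.1]]
2 [[-65.4, 6.0], [-49.2, 27.4], [-42.0, -16.6]]
3 [[-65.4, 6.1], [-49.9, 28.8], [-42.7, -13.5]]
```

Run:
```python
from h import *
b=np.array([.5678,.216,-.0555])
i=dict(np.load("pics/wrist_3.npz")); d=i["d"]; W=cloud(i,d)
for v in (238,242,246,250,255,260,268):
    print(v,[(u,)+tuple((toL(W[v,u],b)*1e3).round(0).astype(int))+(int(W[v,u,2]*1e3),) for u in range(236,326,8)])
p=cv2.imread("pics/wrist_3.png"); cv2.imwrite("pics/w3c.png",cv2.resize(p[150:290,190:350],None,fx=5,fy=4,interpolation=cv2.INTER_CUBIC))
```

```text
238 [(236, np.int64(-82), np.int64(15), 71), (244, np.int64(-82), np.int64(10), 71), (252, np.int64(-82), np.int64(5), 71), (260, np.int64(-83), np.int64(1), 70), (268, np.int64(-82), np.int64(-4), 71), (276, np.int64(-82), np.int64(-9), 72), (284, np.int64(-82), np.int64(-13), 71), (292, np.int64(-83), np.int64(-18), 71), (300, np.int64(-91), np.int64(-24), 49), (308, np.int64(-91), np.int64(-29), 49), (316, np.int64(-91), np.int64(-34), 50), (324, np.int64(-91), np.int64(-39), 49)]
242 [(236, np.int64(-85), np.int64(15), 71), (244, np.int64(-85), np.int64(10), 71), (252, np.int64(-85), np.int64(6), 70), (260, np.int64(-85), np.int64(1), 71), (268, np.int64(-80), np.int64(-4), 84), (276, np.int64(-85), np.int64(-8), 71), (284, np.int64(-80), np.int64(-13), 84), (292, np.int64(-85), np.int64(-18), 71), (300, np.int64(-94), np.int64(-24), 50), (308, np.int64(-93), np.int64(-29), 50), (316, np.int64(-94), np.int64(-34), 49), (324, np.int64(-94), np.int64(-40), 48)]
246 [(236, np.int64(-87), np.int64(15), 72), (244, np.int64(-87), np.int64(10), 71), (252, np.int64(-88), np.int64(6), 71)
[... 1657 characters left out ...]
nt64(-79), np.int64(-16), 108), (300, np.int64(-80), np.int64(-20), 107), (308, np.int64(-80), np.int64(-24), 106), (316, np.int64(-107), np.int64(-35), 49), (324, np.int64(-107), np.int64(-40), 49)]
268 [(236, np.int64(-101), np.int64(15), 71), (244, np.int64(-80), np.int64(6), 114), (252, np.int64(-80), np.int64(2), 115), (260, np.int64(-79), np.int64(-2), 116), (268, np.int64(-79), np.int64(-5), 116), (276, np.int64(-81), np.int64(-9), 112), (284, np.int64(-79), np.int64(-12), 116), (292, np.int64(-80), np.int64(-16), 115), (300, np.int64(-80), np.int64(-20), 114), (308, np.int64(-80), np.int64(-23), 115), (316, np.int64(-112), np.int64(-35), 49), (324, np.int64(-112), np.int64(-40), 50)]
```

View pics/w3c.png

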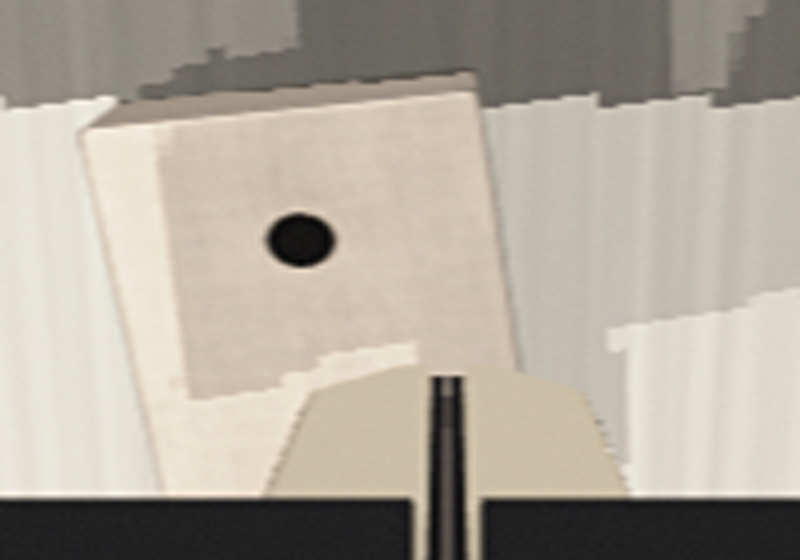

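Run:
```python
from h import *
def info(path,i,d,tcp,Rt,n):
    W=cloud(i,d); T=((W-np.array(tcp))@np.array(Rt))*1e3
    m=(abs(T[...,0])<75)&(abs(T[...,2])<13)&(T[...,1]>-60)&(T[...,1]<40)&(d>0)
    v,u=np.where(m); X=T[m]
    print(n,len(X)); 
    for lo in range(-60,40,5):
        q=X[(X[:,1]>=lo)&(X[:,1]<lo+5)]
        if len(q): print(lo,len(q),"x",q[:,0].min().round(),q[:,0].max().round(),"absx",abs(q[:,0]).min().round(1),"z",np.percentile(q[:,2],[2,98]).round(1))
i={'fx':327.7862,'fy':327.7862,'cx':278.9463,'cy':206.5084,'k1':.0045,'origin':[.2525,-.684,.3837],'orientation':[[0.2463,-0.9327,-0.2634],[-0.9692,-0.2374,-0.0657],[-0.0013,0.2715,-0.9625]]}
info(0,i,np.load("pics/wrist0d.npy"),[.178,-.702,.213],[[0.246,-0.001,0.969],[-0.969,0.002,0.246],[-0.002,-1,0]],"open")
i=dict(np.load("pics/w1.npz")); info(0,i,i["d"],[0.47625061,0.17079518,0.30108517],[[-5.69e-02,0,.998378],[-.998378,0,-.0569],[0,-1,0]],"closed")
```

```text
open 5863
-60 721 x -62.0 64.0 absx 45.4 z [ 4.6 11. ]
-55 693 x -62.0 64.0 absx 45.5 z [ 1.3 10.9]
-50 691 x -63.0 63.0 absx 45.4 z [-1.6 10.8]
-45 628 x -61.0 63.0 absx 45.5 z [-4.7 10.8]
-40 617 x -61.0 62.0 absx 45.5 z [-5.5 10.8]
-35 532 x -61.0 62.0 absx 45.5 z [-5.8 10.8]
-30 490 x -61.0 62.0 absx 45.6 z [-5.4 10.8]
-25 460 x -60.0 62.0 absx 45.6 z [-5.8 10.8]
-20 382 x -60.0 61.0 absx 45.6 z [-6.  10.7]
-15 359 x -59.0 61.0 absx 45.6 z [-5.8 10.8]
-10 265 x -56.0 58.0 absx 45.6 z [-5.9 10.8]
-5 25 x -51.0 52.0 absx 46.0 z [-1.9 10.5]
closed 2266
-60 50 x -3.0 2.0 absx 0.4 z [ 8.  10.5]
-55 74 x -3.0 2.0 absx 0.5 z [ 8.  10.4]
-50 74 x -3.0 3.0 absx 0.5 z [ 8.1 10.4]
-45 265 x -16.0 16.0 absx 0.5 z [ 8.3 10.6]
-40 338 x -16.0 16.0 absx 0.5 z [ 8.4 10.6]
-35 362 x -16.0 16.0 absx 0.1 z [-4.9 10.5]
-30 305 x -15.0 15.0 absx 0.1 z [ 6.8 10.6]
-25 248 x -15.0 15.0 absx 0.1 z [ 8.3 10.5]
-20 223 x -15.0 15.0 absx 0.1 z [ 8.3 10.5]
-15 199 x -14.0 14.0 absx 0.1 z [ 8.4 10.5]
-10 113 x -9.0 9.0 absx 0.1 z [ 8.2 10.4]
-5 15 x -5.0 4.0 absx 0.1 z [ 8.2 10.2]
```

```bash
python3 look.py 4 side top
python3 - <<'E'
from h import *
b=np.array([.5678,.216,-.0555])
for cam in("side","top"):
    i=dict(np.load(f"pics/{cam}_4.npz")); W=cloud(i,i["d"]); L=np.dstack([toL(W,b)*1e3,W[...,2]*1e3])
    m=(abs(L[...,0]+89)<14)&(abs(L[...,1]+10)<30)&(L[...,2]>52)
    X=L[m]; print(cam,len(X))
    for lo in range(52,200,6):
        q=X[(X[:,2]>=lo)&(X[:,2]<lo+6)]
        if len(q): print(lo,len(q),q.min(0).round(),q.max(0).round())
E
```

```text
5.15 TCP box mm [-89.7  -9.9] 78.7 F [-0.   1.3 -1.1] q [-0.34, 0.57, -0.26, 2.16, 0.34, 0.44, -2.5]
side 569
52 22 [-102.  -34.   52.] [-77. -14.  58.]
58 22 [-101.  -22.   58.] [-77. -15.  64.]
64 19 [-101.  -21.   64.] [-76.   2.  70.]
70 75 [-101.  -21.   70.] [-76.  15.  76.]
82 1 [-96. -14.  84.] [-96. -14.  84.]
88 1 [-81. -22.  94.] [-81. -22.  94.]
94 13 [-98. -25.  95.] [-81. -22.  99.]
100 13 [-97. -25. 100.] [-80. -22. 105.]
106 5 [-97. -26. 106.] [-88. -24. 107.]
184 26 [-103.  -40.  184.] [-76. -31. 190.]
190 72 [-103.  -40.  190.] [-76. -19. 195.]
196 5 [-102.  -32.  196.] [-75.  -4. 202.]
top 777
```

View pics/side_4.png

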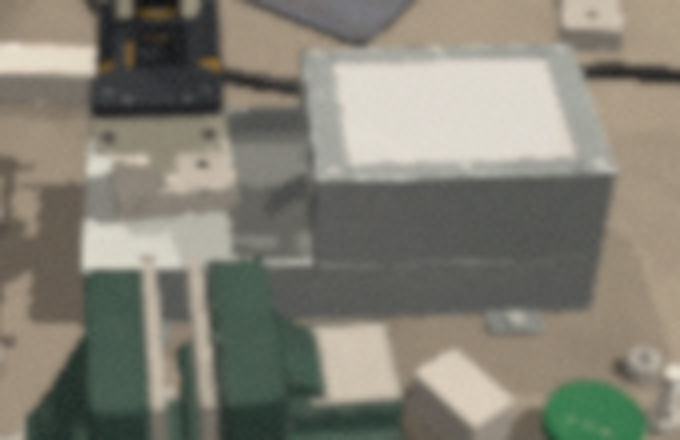

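Call:
{"op": "drive_tool", "data": {
  "steps": [
    [[8,0,0],[0,0,0],0],
    [[22,0,0],[0,0,0],0],
    [[33,0,0],[0,0,0],0],
    [[35,0,0],[0,0,0],0],
    [[35,6,0],[0,0,0],0],
    [[35,14,0],[0,0,0],0],
    [[35,20,0],[0,0,0],0],
    [[35,24,0],[0,0,0],0],
    [[35,27,0],[0,0,0],0],
    [[35,27,0],[0,0,0],0]
  ]
}}

```text
clock: 6.08
eef_pos: [0.4753, 0.1757, 0.0508]
tool_rot: [[-0.056, -0.001, 0.998], [-0.998, -0.0, -0.056], [0.001, -1.0, -0.001]]
ft_force: [-0.2, 0.2, -0.1]
grip_width: 0.0008
```

```bash
python3 look.py 5 wrist side
python3 - <<'E'
from h import *
b=np.array([.5678,.216,-.0555])
for cam in("side","wrist"):
    i=dict(np.load(f"pics/{cam}_5.npz")); W=cloud(i,i["d"]); L=np.dstack([toL(W,b)*1e3,W[...,2]*1e3])
    m=(abs(L[...,0]+89)<14)&(abs(L[...,1]+46)<24)&(L[...,2]>53)
    X=L[m]; print(cam,len(X))
    for lo in range(53,110,6):
        q=X[(X[:,2]>=lo)&(X[:,2]<lo+6)]
        if len(q): print(lo,len(q),q.min(0).round(),q.max(0).round())
E
```

```text
6.0833 TCP box mm [-90.2 -45.3] 50.8 F [-0.2  0.2 -0.1] q [-0.31, 0.61, -0.23, 2.21, 0.38, 0.35, -2.48]
side 311
53 1 [-99. -45.  54.] [-99. -45.  54.]
59 3 [-94. -57.  64.] [-82. -56.  64.]
65 10 [-96. -61.  66.] [-82. -56.  71.]
71 8 [-96. -62.  71.] [-82. -57.  76.]
wrist 2368
53 79 [-82. -54.  54.] [-80. -36.  59.]
59 206 [-82. -59.  59.] [-80. -32.  65.]
65 269 [-82. -60.  65.] [-79. -30.  71.]
71 326 [-82. -60.  71.] [-79. -30.  77.]
77 392 [-96. -60.  77.] [-79. -30.  83.]
83 417 [-97. -61.  83.] [-79. -29.  89.]
89 368 [-83. -61.  89.] [-79. -29.  95.]
95 82 [-83. -48.  95.] [-79. -42. 101.]
101 93 [-82. -48. 101.] [-79. -43. 107.]
107 46 [-83. -48. 107.] [-80. -43. 113.]
```

View pics/wrist_5.png

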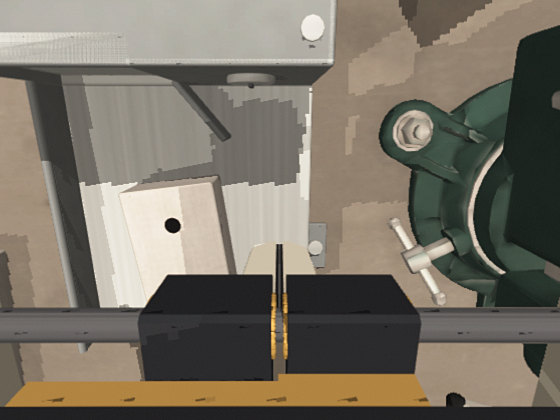

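Call:
{"op": "drive_tool", "data": {
  "steps": [
    [[-3,0,0],[0,0,0],0],
    [[-6,0,0],[0,0,0],0],
    [[-9,0,0],[0,0,0],0],
    [[-12,0,0],[0,0,0],0],
    [[-15,0,0],[0,0,0],0],
    [[-18,0,0],[0,0,0],0],
    [[-21,0,0],[0,0,0],0],
    [[-24,0,0],[0,0,0],0],
    [[-26,0,0],[0,0,0],0],
    [[-28,0,0],[0,0,0],0],
    [[-28,0,0],[0,0,0],0]
  ]
}}

```text
clock: 7.1
eef_pos: [0.4769, 0.2029, 0.0517]
tool_rot: [[-0.057, -0.001, 0.998], [-0.998, -0.001, -0.057], [0.001, -1.0, -0.001]]
ft_force: [-1.2, -3.9, 1.8]
grip_width: 0.0007
```

```bash
python3 look.py 6 wrist
```

```text
7.1 TCP box mm [-90.  -18.1] 51.7 F [-1.2 -3.9  1.8] q [-0.36, 0.62, -0.22, 2.19, 0.36, 0.37, -2.51]
```

View pics/wrist_6.png

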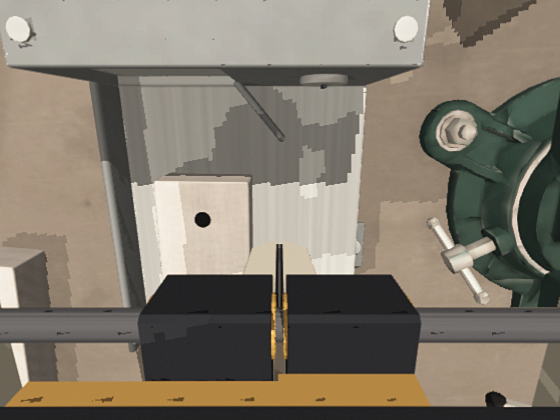

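```bash
cat > bl.py <<'E'
import sys; from h import *
b=np.array([.5678,.216,-.0555])
i=dict(np.load(f"pics/{sys.argv[1]}.npz")); W=cloud(i,i["d"]); L=np.dstack([toL(W,b)*1e3,W[...,2]*1e3])
m=(abs(L[...,2]-72)<4)&(L[...,0]<-2)&(L[...,0]>-135)&(L[...,1]<59)&(L[...,1]>-62)
n,lab,st,_=cv2.connectedComponentsWithStats(m.astype(np.uint8)); k=1+np.argmax(st[1:,4]); X=L[lab==k]
print(len(X),"x",np.percentile(X[:,0],[.5,99.5]).round(1),"y",np.percentile(X[:,1],[.5,99.5]).round(1),"z",np.median(X[:,2]).round(1))
fx=[(y,X[abs(X[:,1]-y)<1.5,0].max()) for y in np.arange(X[:,1].min()+5,X[:,1].max()-4,3)]
s=np.polyfit(*np.array(fx).T,1); print("front edge slope -> angle",round(float(-np.arctan(s[0])),3), "front x mean",np.mean([f[1] for f in fx]).round(1))
for nm,fn in(("right",np.min),("left",np.max)):
    xs=np.arange(X[:,0].min()+4,X[:,0].max()-6,3); e=[(x,fn(X[abs(X[:,0]-x)<1.5,1])) for x in xs if (abs(X[:,0]-x)<1.5).sum()>4]
    s=np.polyfit(*np.array(e).T,1); print(nm,"angle",round(float(np.arctan(s[0])),3),"y",np.round([e[0],e[-1]],1).tolist())
E
python3 bl.py wrist_5; python3 bl.py wrist_6
```

```text
8692 x [-101.7  -45. ] y [-18.5  28.8] z 71.6
front edge slope -> angle 0.116 front x mean -46.1
right angle -0.431 y [[-102.4, 18.9], [-51.4, -15.1]]
left angle 0.122 y [[-102.4, 24.2], [-51.4, 29.8]]
9046 x [-91.8 -43.7] y [-29.   41.1] z 71.6
front edge slope -> angle -0.65 front x mean -56.7
right angle 0.181 y [[-91.1, 0.6], [-52.1, -3.5]]
left angle -0.013 y [[-91.1, 42.0], [-52.1, 41.4]]
```

Call:
{"op": "drive_tool", "data": {
  "steps": [
    [[4,0,0],[0,0,0],0],
    [[4,0,6],[0,0,0],0],
    [[1,0,6],[0,0,0],0],
    [[-2,0,6],[0,0,0],0],
    [[-4,0,6],[0,0,0],0],
    [[-6,0,6],[0,0,0],0],
    [[-8,0,6],[0,0,0],0],
    [[-10,0,6],[0,0,0],0],
    [[-12,0,6],[0,0,0],0],
    [[-14,0,6],[0,0,0],0],
    [[-15,0,6],[0,0,0],0]
  ]
}}

```text
clock: 8.07
eef_pos: [0.4839, 0.2174, 0.0518]
tool_rot: [[-0.057, -0.001, 0.998], [-0.998, -0.001, -0.057], [0.001, -1.0, -0.001]]
ft_force: [0.6, -5.9, 4.8]
grip_width: 0.0004
```

```bash
python3 look.py 7 wrist; python3 bl.py wrist_7
```

```text
8.0667 TCP box mm [-83.9  -3.2] 51.8 F [ 0.6 -5.9  4.8] q [-0.37, 0.62, -0.23, 2.16, 0.35, 0.39, -2.51]
7511 x [-85.8 -45.5] y [-14.9  56.1] z 71.6
front edge slope -> angle -0.508 front x mean -55.1
right angle 0.108 y [[-85.2, 15.6], [-52.2, 11.6]]
left angle -0.007 y [[-85.2, 56.7], [-52.2, 56.4]]
```

View pics/wrist_7.png

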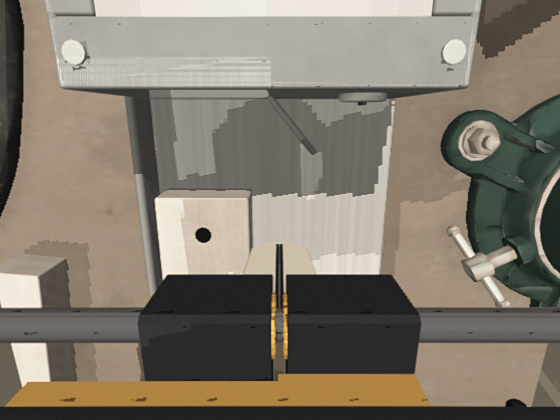

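Call:
{"op": "drive_tool", "data": {
  "steps": [
    [[-1,0,0],[0,0,0],0],
    [[-2,0,0],[0,0,0],0],
    [[-3,0,0],[0,0,0],0]
  ]
}}

```text
clock: 8.37
eef_pos: [0.484, 0.2201, 0.0517]
tool_rot: [[-0.057, -0.001, 0.998], [-0.998, -0.002, -0.057], [0.002, -1.0, -0.001]]
ft_force: [-0.3, -6.1, 4.7]
grip_width: 0.0004
```

Call:
{"op": "drive_tool", "data": {
  "steps": [
    [[-1,0,0],[0,0,0],0],
    [[-1,0,0],[0,0,0],0]
  ]
}}

```text
clock: 8.53
eef_pos: [0.484, 0.2213, 0.0518]
tool_rot: [[-0.057, -0.001, 0.998], [-0.998, -0.001, -0.057], [0.001, -1.0, -0.001]]
ft_force: [-0.2, -5.1, 4.3]
grip_width: 0.0003
```

Call:
{"op": "drive_tool", "data": {
  "steps": [
    [[-1,0,0],[0,0,0],0],
    [[-1,0,0],[0,0,0],0]
  ]
}}

```text
clock: 8.7
eef_pos: [0.4841, 0.2219, 0.0517]
tool_rot: [[-0.057, -0.001, 0.998], [-0.998, -0.002, -0.057], [0.002, -1.0, -0.001]]
ft_force: [-0.3, -6.0, 5.1]
grip_width: 0.0005
```

```bash
python3 look.py 8 wrist; python3 bl.py wrist_8
```

```text
8.7 TCP box mm [-83.9   1.3] 51.7 F [-0.3 -6.   5.1] q [-0.38, 0.63, -0.23, 2.16, 0.35, 0.4, -2.52]
7200 x [-85.7 -45.6] y [-10.4  58.8] z 71.6
front edge slope -> angle -0.533 front x mean -55.7
right angle 0.372 y [[-82.5, 18.9], [-52.5, 16.2]]
left angle -0.002 y [[-82.5, 59.0], [-52.5, 59.0]]
```

Call:
{"op": "drive_tool", "data": {
  "steps": [
    [[-1,0,0],[0,0,0],0],
    [[-1.5,0,0],[0,0,0],0]
  ]
}}

```text
clock: 8.92
eef_pos: [0.484, 0.2219, 0.0518]
tool_rot: [[-0.058, -0.001, 0.998], [-0.998, -0.004, -0.058], [0.004, -1.0, -0.001]]
ft_force: [-0.0, -11.0, 7.9]
grip_width: 0.0003
```

Call:
{"op": "drive_tool", "data": {
  "steps": [
    [[-1,0,0],[0,0,0],0],
    [[-1,0,0],[0,0,0],0]
  ]
}}

```text
clock: 9.08
eef_pos: [0.484, 0.222, 0.0518]
tool_rot: [[-0.059, -0.002, 0.998], [-0.998, -0.005, -0.059], [0.005, -1.0, -0.002]]
ft_force: [-0.8, -13.3, 8.6]
grip_width: 0.0006
```

Call:
{"op": "drive_tool", "data": {
  "steps": [
    [[2,0,0],[0,0,0],0],
    [[8,0,0],[0,0,0],0],
    [[16,0,0],[0,0,0],0],
    [[16,-15,0],[0,0,0],0],
    [[16,-40,-10],[0,0,0],0],
    [[16,-70,-25],[0,0,0],0],
    [[10,-80,-40],[0,0,0],0],
    [[5,-80,-50],[0,0,0],0],
    [[5,-80,-50],[0,0,0],0]
  ]
}}

```text
clock: 9.83
eef_pos: [0.4329, 0.2245, 0.132]
tool_rot: [[-0.054, 0.001, 0.999], [-0.999, 0.001, -0.054], [-0.001, -1.0, 0.0]]
ft_force: [0.5, -0.8, -1.1]
grip_width: 0.0003
```

```bash
python3 look.py 9 wrist; python3 bl.py wrist_9; python3 -c "
from cell import telemetry as t; s=t.get_state(); print(s['joints'].tolist() if hasattr(s['joints'],'tolist') else s['joints'],s['eef_pos'],s['tool_rot'])"
```

```text
9.8333 TCP box mm [-135.2    1. ] 132.0 F [ 0.5 -0.8 -1.1] q [-0.37, 0.46, -0.31, 2.2, 0.27, 0.52, -2.51]
6592 x [-120.  -46.] y [16.5 58.8] z 71.7
front edge slope -> angle 0.002 front x mean -46.0
right angle -0.005 y [[-116.4, 16.4], [-53.4, 16.7]]
left angle -0.001 y [[-116.4, 58.9], [-53.4, 59.0]]
[-0.3670869765094026, 0.46012337733666553, -0.3079105344987369, 2.1979321962051532, 0.27451851904830415, 0.5185145746722573, -2.5099690553149157] [0.43373785 0.22383959 0.13138935] [[-5.45893998e-02 -3.92960648e-06  9.98508887e-01]
 [-9.98508845e-01  2.91976282e-04 -5.45893963e-02]
 [-2.91326397e-04 -9.99999957e-01 -1.98625568e-05]]
```

View pics/wrist_9.png

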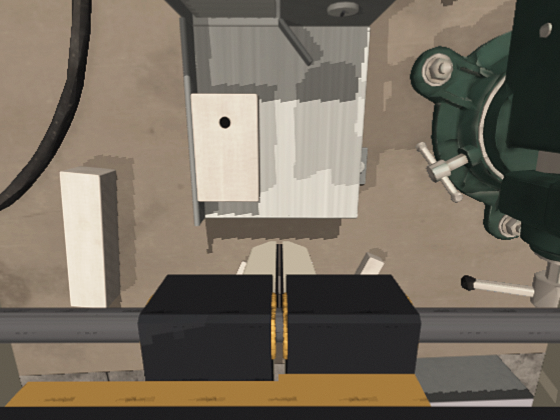

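Call:
{"op": "drive_tool", "data": {
  "steps": [
    [[0,0,0],[1,0,0],0],
    [[0,0,0],[2,0,0],0],
    [[0,0,0],[3,0,0],0],
    [[0,0,0],[4,0,0],0],
    [[0,0,0],[5,0,0],0],
    [[0,0,0],[6,0,0],0],
    [[0,0,0],[6.5,0,0],0],
    [[0,0,0],[6.5,0,0],0]
  ]
}}

```text
clock: 10.55
eef_pos: [0.4396, 0.2379, 0.1669]
tool_rot: [[-0.076, 0.41, 0.909], [-0.996, -0.077, -0.049], [0.05, -0.909, 0.414]]
ft_force: [-0.0, 0.6, -0.8]
grip_width: 0.0002
```

```bash
python3 -c "
from cell import telemetry as t; s=t.get_state(); print(s['joints'].tolist() if hasattr(s['joints'],'tolist') else s['joints'],s['eef_pos'],s['tool_rot'])"
```

```text
[-1.4016567134399922, 0.4586458646425598, 0.7621116220563313, 2.4249592984992945, 0.2586386835697291, 0.10785022717116581, -2.625998555816029] [0.43959732 0.23787333 0.16691114] [[-0.07604022  0.40958396  0.90909783]
 [-0.9958698  -0.07655991 -0.04880492]
 [ 0.04961073 -0.90905421  0.41371393]]
```

```bash
cat > ik.py <<'E'
from kin2 import *
lo=np.array([-2.57,-.35,-1.29,.11,-1.05,.11,-2.63])+.04; hi=np.array([2.57,1.97,1.29,2.56,4.19,1.86,2.63])-.04
b=np.array([.5678,.2165,-.0555]); Rb=R.from_rotvec([0,0,b[2]]).as_matrix()
def target(xt,yt,zt,lean,half,tipoff=-4.):
    # tip end centre at box (xt,yt,zt) mm ; lean deg
    t=np.radians(lean); a=np.array([np.sin(t),0,-np.cos(t)]); n=np.array([np.cos(t),0,np.sin(t)])
    z=-n if half else n; x=np.cross(a,z); Rt=Rb@np.c_[x,a,z]
    tip=Rb@(np.array([xt,yt,zt])/1e3)+[b[0],b[1],0]
    return tip-Rt[:,1]*tipoff/1e3,Rt
def solve(pt,Rt,n=12,seed=0,q0=None):
    rng=np.random.default_rng(seed); sols=[]
    for k in range(n):
        s=q0 if (q0 is not None and k==0) else rng.uniform(lo,hi)
        f=lambda q:np.concatenate([(pos(q,P)-pt)*5,(rot(q)-Rt).ravel()])
        r=least_squares(f,np.clip(s,lo+1e-3,hi-1e-3),bounds=(lo,hi),max_nfev=80)
        if r.cost<1e-6: sols.append(r.x)
    return sols
if __name__=="__main__":
    for half in (0,1):
        for xt,lean in ((-130,0),(-130,15),(-130,30),(-130,40),(-40,0),(-40,15),(-40,30),(-5,20),(-5,30),(12,20),(12,25),(12,30),(12,35),(12,40)):
            S=solve(*target(xt,37.5,56,lean,half))
            print(half,xt,lean,len(S),[s.round(2).tolist() for s in S[:3]])
E
timeout 560 python3 ik.py
```

```text
0 -130 0 8 [[-0.97, 0.66, 0.48, 2.23, -0.79, 0.42, -1.46], [-0.65, 0.61, 0.0, 2.21, -0.0, 0.32, -2.27], [-0.75, 0.61, 0.15, 2.22, -0.28, 0.33, -1.99]]
0 -130 15 2 [[-0.41, 0.63, -0.52, 2.35, 1.5, 0.5, 2.4], [-0.0, 0.93, -1.23, 2.33, 1.49, 1.08, 2.42]]
0 -130 30 4 [[-0.89, 0.66, -0.07, 2.52, 2.16, 0.58, 1.55], [-0.66, 0.68, -0.39, 2.5, 1.97, 0.74, 1.75], [-0.88, 0.66, -0.07, 2.52, 2.16, 0.58, 1.55]]
0 -130 40 0 []
0 -40 0 8 [[-0.93, 0.74, 0.59, 2.06, -0.78, 0.57, -1.4], [-0.81, 0.7, 0.41, 2.06, -0.57, 0.49, -1.61], [-0.69, 0.67, 0.21, 2.05, -0.31, 0.45, -1.87]]
0 -40 15 0 []
0 -40 30 4 [[-0.54, 0.68, -0.32, 2.36, 1.98, 0.63, 1.96], [-0.59, 0.67, -0.24, 2.36, 2.02, 0.58, 1.92], [-1.4, 1.07, 1.15, 2.41, 4.13, 0.67, -0.28]]
0 -5 20 3 [[-0.7, 0.65, 0.1, 2.21, 1.51, 0.16, 2.54], [-0.38, 0.67, -0.37, 2.19, 1.5, 0.45, 2.58], [-0.54, 0.65, -0.14, 2.2, 1.5, 0.31, 2.57]]
0 -5 30 4 [[-0.11, 0.85, -0.9, 2.27, 1.8, 0.99, 2.3], [-0.56, 0.68, -0.22, 2.3, 2.0, 0.54, 2.0], [-1.33, 1.02, 1.07, 2.35, 4.13, 0.58, -0.25]]
0 12 20 0 []
0 12 25 4 [[-0.53, 0.67, -0.16, 2.22, 1.79, 0.39, 2.27], [-0.41, 0.68, 
[... 1770 characters left out ...]
.16, -0.45], [-0.52, 0.66, -0.13, 2.17, 1.43, 0.3, -0.49], [-0.67, 0.66, 0.09, 2.18, 1.38, 0.16, -0.45]]
1 12 25 5 [[-0.59, 0.66, -0.09, 2.22, 1.82, 0.34, -0.91], [-0.78, 0.68, 0.19, 2.24, 2.12, 0.19, -1.24], [-0.09, 0.81, -0.84, 2.19, 1.67, 0.85, -0.66]]
1 12 30 7 [[0.07, 1.05, -1.25, 2.23, 1.79, 1.32, -0.68], [-0.67, 0.68, -0.02, 2.28, 2.11, 0.42, -1.24], [-0.8, 0.69, 0.16, 2.29, 2.31, 0.33, -1.47]]
1 12 35 7 [[0.04, 1.08, -1.25, 2.28, 1.87, 1.42, -0.77], [-0.74, 0.71, 0.02, 2.33, 2.27, 0.53, -1.45], [-0.79, 0.71, 0.11, 2.34, 2.35, 0.49, -1.54]]
1 12 40 7 [[0.0, 1.12, -1.24, 2.33, 1.95, 1.54, -0.85], [-0.86, 0.76, 0.15, 2.38, 2.42, 0.62, -1.68], [-0.82, 0.75, 0.1, 2.38, 2.39, 0.64, -1.64]]
```

Call:
{"op": "drive_tool", "data": {
  "steps": [
    [[0,-10,6],[-0.5,0,0],0],
    [[0,-25,16],[-1.5,0,0],0],
    [[0,-42,27],[-2.5,0,0],0],
    [[0,-60,38],[-3.5,0,0],0],
    [[0,-76,48],[-4.5,0,0],0],
    [[0,-84,54],[-5.5,0,0],0],
    [[0,-84,54],[-6.5,0,0],0],
    [[0,-84,54],[-6.5,0,0],0],
    [[0,-84,54],[-6.5,0,0],0]
  ]
}}

```text
clock: 11.3
eef_pos: [0.4552, 0.2405, 0.2635]
tool_rot: [[-0.078, -0.146, 0.986], [-0.996, -0.038, -0.085], [0.05, -0.989, -0.143]]
ft_force: [-0.7, -0.4, 0.2]
grip_width: 0.0004
```

```bash
python3 look.py 10
```

```text
11.3 TCP box mm [-113.7   18.3] 263.5 F [-0.7 -0.4  0.2] q [-0.77, 0.36, 0.28, 1.93, -0.16, 1.01, -2.06]
```

Call:
{"op": "drive_tool", "data": {
  "steps": [
    [[0,0,0],[0,-0.7,0],0],
    [[0,0,0],[0,-2,0],0],
    [[0,0,0],[0,-3.4,0],0],
    [[0,0,0],[0,-4.8,0],0],
    [[0,0,0],[0,-6.2,0],0],
    [[0,0,0],[0,-7.6,0],0],
    [[0,0,0],[0,-9,0],0],
    [[0,0,0],[0,-10.4,0],0],
    [[0,0,0],[0,-11.8,0],0],
    [[0,0,0],[0,-13.2,0],0],
    [[0,0,0],[0,-14.6,0],0],
    [[0,0,0],[0,-16,0],0]
  ]
}}

```text
clock: 12.3
eef_pos: [0.4528, 0.2419, 0.2642]
tool_rot: [[0.96, -0.145, 0.238], [-0.246, -0.038, 0.969], [-0.132, -0.989, -0.072]]
ft_force: [0.2, 0.1, 1.0]
grip_width: 0.0001
```

Call:
{"op": "drive_tool", "data": {
  "steps": [
    [[0,0,0],[0,-1.4,0],0],
    [[0,0,0],[0,-2.8,0],0],
    [[0,0,0],[0,-4.2,0],0],
    [[0,0,0],[0,-5.6,0],0],
    [[0,0,0],[0,-7,0],0],
    [[0,0,0],[0,-8.4,0],0],
    [[0,0,0],[0,-9.8,0],0],
    [[0,0,0],[0,-11.2,0],0],
    [[0,0,0],[0,-12.6,0],0],
    [[0,0,0],[0,-14,0],0],
    [[0,0,0],[0,-15.4,0],0],
    [[0,0,0],[0,-16.8,0],0]
  ]
}}

```text
clock: 13.3
eef_pos: [0.4528, 0.242, 0.2642]
tool_rot: [[0.337, -0.145, -0.93], [0.938, -0.037, 0.346], [-0.085, -0.989, 0.124]]
ft_force: [0.7, -0.8, -0.0]
grip_width: 0.0007
```

```bash
cat > goal.py <<'E'
# usage: goal.py xt yt zt lean  -> shift/turn in present tool axes
import sys; from ik import *
from cell import telemetry
s=telemetry.get_state(); x,y,z,l=map(float,sys.argv[1:5])
pt,Rt=target(x,y,z,l,1); Rc=np.array(s["tool_rot"])
tip=Rb.T@(np.array(s["eef_pos"])-4e-3*Rc[:,1]-[b[0],b[1],0])*1e3; a=Rb.T@Rc[:,1]
print("now tip box",tip.round(1),"lean",np.degrees(np.arctan2(a[0],-a[2])).round(1),"F",s["ft_force"].round(1),"t",s["clock"],"q",np.round(s["joints"],2).tolist())
print("shift mm",(Rc.T@(pt-s["eef_pos"])*1e3).round(1),"turn",(np.degrees(R.from_matrix(Rc.T@Rt).as_rotvec())/5).round(2))
E
python3 goal.py -150 37.5 100 30
```

```text
now tip box [-115.7   19.3  268.1] lean -8.2 F [ 0.7 -0.8 -0. ] t 13.3 q [-0.27, 0.38, -0.4, 1.9, 0.1, 1.03, 0.5]
shift mm [ 22.8 169.4  14.7] turn [-7.51 -3.11 -1.64]
```

Run:
```python
from h import *
i=dict(np.load("pics/w1.npz")); d=i["d"]; W=cloud(i,d)
T=((W-np.array([0.47625,.170795,.301085]))@np.array([[-.0569,0,.998378],[-.998378,0,-.0569],[0,-1,0]]))*1e3
for v in (278,300,320,330,345,365,390,410):
    print(v,[tuple(T[v,u].round(0).astype(int).tolist()) for u in (60,150,200,250,300,350,410,500)])
```

```text
278 [(-348, 300, -175), (-206, 302, -176), (-20, -96, 36), (-7, -95, 36), (5, -97, 37), (18, -96, 37), (209, 301, -175), (352, 302, -175)]
300 [(-356, 302, -215), (-29, -106, 36), (-18, -105, 36), (-6, -106, 37), (5, -106, 37), (16, -105, 36), (30, -104, 35), (968, 1103, -709)]
320 [(-50, -105, 31), (-26, -112, 36), (-16, -112, 36), (-6, -113, 36), (4, -113, 36), (15, -112, 35), (27, -112, 36), (51, -105, 31)]
330 [(-49, -107, 29), (-27, -111, 33), (-16, -113, 34), (-6, -112, 33), (4, -113, 34), (15, -113, 34), (27, -112, 33), (51, -106, 29)]
345 [(-1002, 1104, -942), (-27, -113, 30), (-16, -113, 30), (-6, -113, 30), (4, -112, 30), (15, -112, 30), (27, -113, 30), (1011, 1105, -942)]
365 [(-1022, 1105, -1052), (-28, -112, 24), (-17, -113, 25), (-6, -112, 25), (5, -112, 24), (15, -112, 25), (28, -113, 25), (1029, 1103, -1050)]
390 [(-45, -116, 22), (-26, -117, 23), (-16, -117, 23), (-6, -117, 23), (4, -117, 23), (14, -117, 23), (26, -117, 23), (1051, 1097, -1188)]
410 [(-40, -123, 24), (-23, -123, 24), (-15, -122, 24), (-5, -123, 24), (4, -123, 24), (13, -122, 23), (24, -122, 24), (41, -123, 24)]
```

```bash
python3 goal.py -145 37 110 30
python3 - <<'E'
from ik import *
for x in (-145,-136): 
    for z in (110,57):
        print(x,z,[s.round(2).tolist() for s in solve(*target(x,37,z,30,1),n=8)][:3])
E
```

```text
now tip box [-115.7   19.3  268.1] lean -8.2 F [ 0.7 -0.8 -0. ] t 13.3 q [-0.27, 0.38, -0.4, 1.9, 0.1, 1.03, 0.5]
shift mm [ 22.9 158.9  11.1] turn [-7.51 -3.11 -1.64]
-145 110 [[-0.68, 0.54, -0.4, 2.5, 1.77, 0.67, -1.21], [-0.88, 0.52, -0.12, 2.51, 1.88, 0.53, -1.32]]
-145 57 [[-0.51, 0.73, -0.67, 2.52, 1.85, 0.92, -1.32], [-0.58, 0.71, -0.58, 2.52, 1.88, 0.86, -1.35]]
-136 110 [[-0.72, 0.53, -0.31, 2.49, 1.8, 0.62, -1.22], [-0.93, 0.52, -0.02, 2.5, 1.93, 0.48, -1.34]]
-136 57 [[-0.18, 1.0, -1.25, 2.48, 1.7, 1.39, -1.12], [-0.57, 0.7, -0.56, 2.51, 1.89, 0.84, -1.33], [-0.76, 0.67, -0.28, 2.52, 2.02, 0.69, -1.47]]
```

Call:
{"op": "drive_tool", "data": {
  "steps": [
    [[1,8,1],[-0.4,-0.2,-0.1],0],
    [[4,26,2],[-1.2,-0.5,-0.3],0],
    [[6,42,3],[-2,-0.8,-0.4],0],
    [[8,58,4],[-2.7,-1.1,-0.6],0],
    [[11,74,5],[-3.5,-1.4,-0.8],0],
    [[13,90,6],[-4.2,-1.7,-0.9],0],
    [[15,106,7],[-5,-2.1,-1.1],0],
    [[17,120,8],[-5.7,-2.4,-1.2],0],
    [[19,134,9],[-6.3,-2.6,-1.4],0],
    [[21,146,10],[-6.9,-2.9,-1.5],0],
    [[23,154,11],[-7.3,-3,-1.6],0],
    [[23,159,11],[-7.5,-3.1,-1.6],0]
  ]
}}

```text
clock: 14.3
eef_pos: [0.4333, 0.251, 0.1209]
tool_rot: [[0.101, 0.455, -0.885], [0.995, -0.07, 0.077], [-0.027, -0.888, -0.459]]
ft_force: [0.8, 0.1, 0.2]
grip_width: 0.0006
```

```bash
python3 goal.py -145 37 110 30;python3 goal.py -136 37 57 30
```

```text
now tip box [-138.    27.1  124.4] lean 27.3 F [0.8 0.1 0.2] t 14.3 q [-0.99, 0.48, 0.08, 2.46, 1.67, 0.38, -1.07]
shift mm [10.1  9.1 12.9] turn [-0.54 -0.3  -0.52]
now tip box [-138.    27.1  124.4] lean 27.3 F [0.8 0.1 0.2] t 14.3 q [-0.99, 0.48, 0.08, 2.46, 1.67, 0.38, -1.07]
shift mm [12.  60.3 29.3] turn [-0.54 -0.3  -0.52]
```

Call:
{"op": "drive_tool", "data": {
  "steps": [
    [[5,3,3],[-0.2,-0.1,-0.2],0],
    [[10,8,7],[-0.4,-0.2,-0.4],0],
    [[12,16,11],[-0.5,-0.3,-0.5],0],
    [[12,26,15],[-0.5,-0.3,-0.5],0],
    [[12,36,19],[-0.5,-0.3,-0.5],0],
    [[12,45,23],[-0.5,-0.3,-0.5],0],
    [[12,51,26],[-0.5,-0.3,-0.5],0],
    [[12,55,28],[-0.5,-0.3,-0.5],0],
    [[12,57,29],[-0.5,-0.3,-0.5],0],
    [[12,57,29],[-0.5,-0.3,-0.5],0]
  ]
}}

```text
clock: 15.13
eef_pos: [0.4369, 0.2601, 0.057]
tool_rot: [[0.061, 0.497, -0.866], [0.998, -0.033, 0.052], [-0.003, -0.867, -0.498]]
ft_force: [-0.4, 0.4, -0.9]
grip_width: 0.0005
```

```bash
python3 look.py 11 side top; python3 goal.py -131 37 57 30
```

```text
15.1333 TCP box mm [-133.2   36.7] 57.0 F [-0.4  0.4 -0.9] q [-0.84, 0.65, -0.15, 2.52, 2.08, 0.61, -1.52]
now tip box [-134.7   36.4   61.1] lean 29.9 F [-0.3 -0.2  0.6] t 15.2333 q [-0.84, 0.65, -0.15, 2.52, 2.08, 0.61, -1.52]
shift mm [ 0.6  5.4 -1.1] turn [-0.02 -0.05 -0.05]
```

View pics/side_11.png

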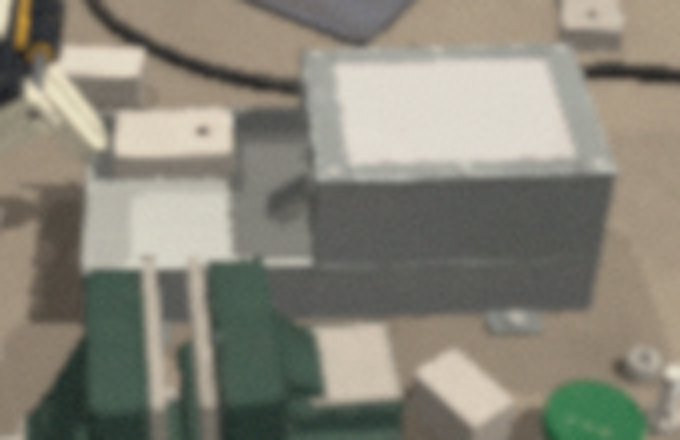

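View pics/top_11.png

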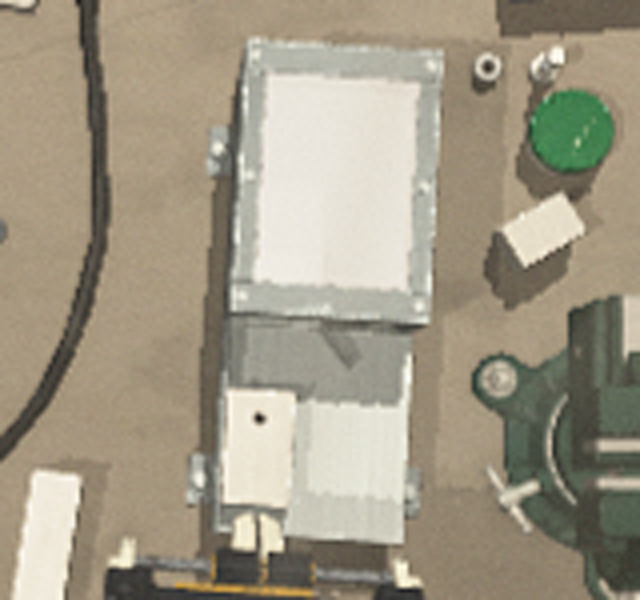

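Call:
{"op": "drive_tool", "data": {
  "steps": [
    [[0,3,0],[0,0,0],0],
    [[0.5,5.5,-2.6],[0,0,0],0],
    [[0.5,7,-5.2],[0,0,0],0],
    [[0.5,8.5,-7.8],[0,0,0],0],
    [[0.5,10.5,-11.2],[0,0,0],0],
    [[0.5,12.5,-14.7],[0,0,0],0],
    [[0.5,14.5,-18.2],[0,0,0],0],
    [[0.5,16.5,-21.6],[0,0,0],0],
    [[0.5,18,-24.2],[0,0,0],0],
    [[0.5,18,-24.2],[0,0,0],0]
  ]
}}

```text
clock: 16.07
eef_pos: [0.4685, 0.2586, 0.0541]
tool_rot: [[0.063, 0.499, -0.865], [0.998, -0.033, 0.054], [-0.002, -0.866, -0.5]]
ft_force: [-1.4, -0.1, -0.6]
grip_width: 0.0001
```

```bash
python3 look.py 12 side top; python3 bl.py top_12; python3 goal.py 5 37 57 30
```

```text
16.0667 TCP box mm [-101.5   37. ] 54.1 F [-1.4 -0.1 -0.6] q [-0.8, 0.66, -0.12, 2.48, 2.11, 0.58, -1.48]
453 x [-96.9 -23. ] y [14.1 58.8] z 71.5
front edge slope -> angle -0.03 front x mean -23.8
right angle 0.008 y [[-93.3, 16.0], [-30.3, 14.3]]
left angle 0.003 y [[-93.3, 57.9], [-30.3, 56.3]]
now tip box [-103.8   36.7   57.6] lean 30.0 F [-0.5 -0.4 -0.4] t 16.1667 q [-0.8, 0.66, -0.12, 2.48, 2.11, 0.58, -1.48]
shift mm [  1.1  54.9 -93.9] turn [-0.   -0.06 -0.06]
```

View pics/top_12.png

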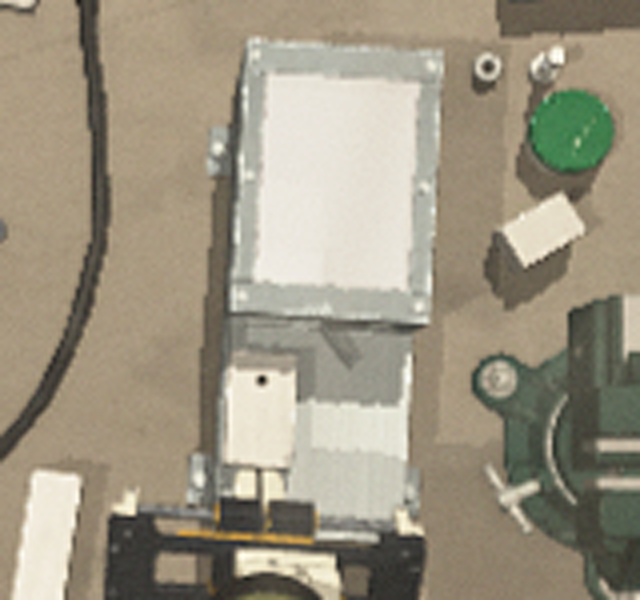

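Call:
{"op": "drive_tool", "data": {
  "steps": [
    [[0,1.5,-2.6],[0,0,0],0],
    [[0,4,-6.9],[0,0,0],0],
    [[0,6.5,-11.3],[0,0,0],0],
    [[0,9,-15.6],[0,0,0],0],
    [[0,11.5,-19.9],[0,0,0],0],
    [[0,14,-24.2],[0,0,0],0],
    [[0,16.5,-28.6],[0,0,0],0],
    [[0,19,-32.9],[0,0,0],0],
    [[0,21.5,-37.2],[0,0,0],0],
    [[0,24,-41.6],[0,0,0],0],
    [[0,26,-45],[0,0,0],0],
    [[0,27,-46.8],[0,0,0],0]
  ]
}}

```text
clock: 17.17
eef_pos: [0.5221, 0.2553, 0.0539]
tool_rot: [[0.062, 0.498, -0.865], [0.998, -0.033, 0.053], [-0.002, -0.867, -0.499]]
ft_force: [-5.5, 1.0, 1.6]
grip_width: 0.0006
```

```bash
python3 look.py 13 side top; python3 goal.py 5 37 57 30
```

```text
17.1667 TCP box mm [-47.8  36.7] 53.9 F [-5.5  1.   1.6] q [-0.74, 0.66, -0.05, 2.39, 2.13, 0.5, -1.38]
now tip box [-49.7  36.2  57.4] lean 30.0 F [-1.6 -0.4 -0.3] t 17.2667 q [-0.74, 0.66, -0.05, 2.39, 2.13, 0.5, -1.38]
shift mm [  1.2  27.7 -47.2] turn [-0.01 -0.06 -0.06]
```

View pics/top_13.png

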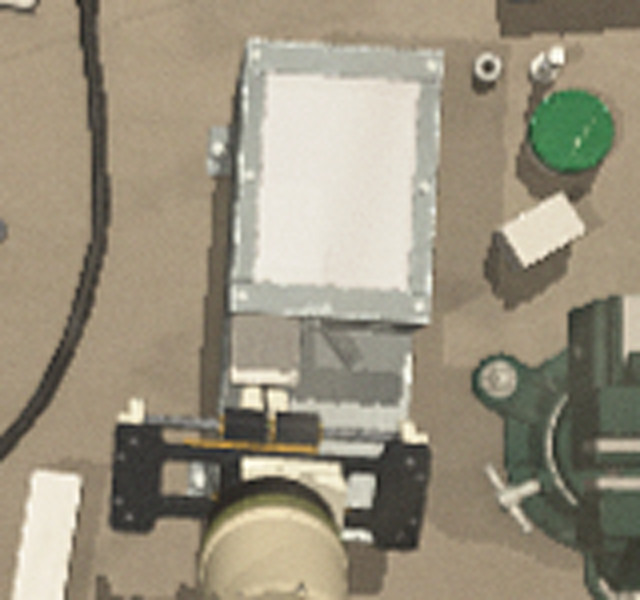

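View pics/side_13.png

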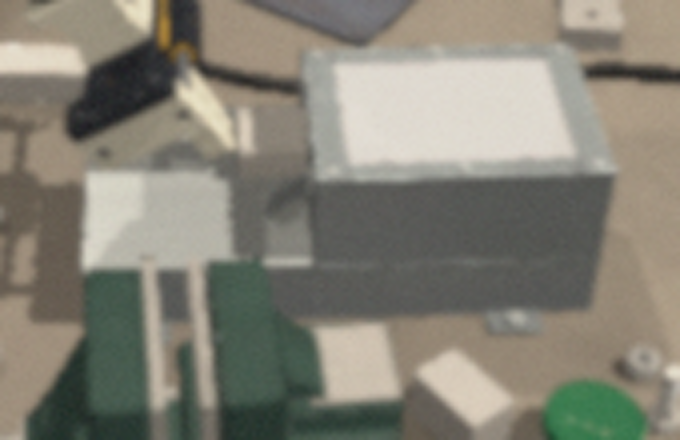

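Call:
{"op": "drive_tool", "data": {
  "steps": [
    [[0,1.5,-2.6],[0,0,0],0],
    [[0,3.5,-6.1],[0,0,0],0],
    [[0.2,5.5,-9.5],[0,0,0],0],
    [[0.3,7.5,-13],[0,0,0],0],
    [[0.4,9.5,-16.5],[0,0,0],0],
    [[0.5,11.5,-19.9],[0,0,0],0],
    [[0.6,13.5,-23.4],[0,0,0],0],
    [[0.7,15.5,-26.8],[0,0,0],0],
    [[0.8,17.5,-30.3],[0,0,0],0],
    [[0.8,19.5,-33.8],[0,0,0],0],
    [[0.8,21,-36.4],[0,0,0],0],
    [[0.8,22,-38.1],[0,0,0],0]
  ]
}}

```text
clock: 18.27
eef_pos: [0.5653, 0.2536, 0.0538]
tool_rot: [[0.062, 0.498, -0.865], [0.998, -0.032, 0.052], [-0.002, -0.867, -0.499]]
ft_force: [-6.3, -0.1, 4.1]
grip_width: 0.0004
```

```bash
python3 look.py 14 side wrist; python3 goal.py 10 37 57 30
```

```text
18.2667 TCP box mm [-4.6 37.4] 53.8 F [-6.3 -0.1  4.1] q [-0.71, 0.67, 0.0, 2.31, 2.13, 0.42, -1.31]
now tip box [-6.3 36.8 57.3] lean 29.9 F [-2.4  0.3  1.5] t 18.3667 q [-0.71, 0.67, 0.0, 2.31, 2.13, 0.43, -1.31]
shift mm [  0.3   8.4 -14. ] turn [-0.01 -0.05 -0.06]
```

View pics/wrist_14.png

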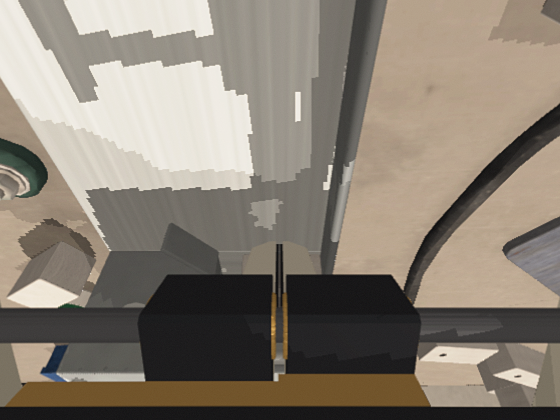

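View pics/side_14.png

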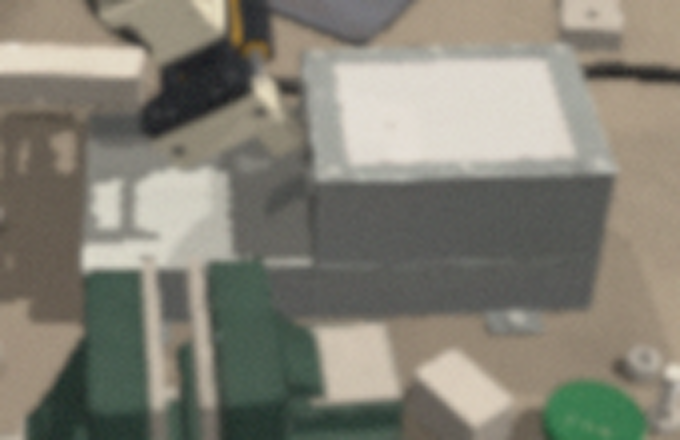

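Call:
{"op": "drive_tool", "data": {
  "steps": [
    [[0,1,-1.7],[0,0,0],0],
    [[0,2.5,-4.3],[0,0,0],0],
    [[0,4,-6.9],[0,0,0],0],
    [[0,5.5,-9.5],[0,0,0],0]
  ]
}}

```text
clock: 18.7
eef_pos: [0.5759, 0.253, 0.0538]
tool_rot: [[0.061, 0.497, -0.865], [0.998, -0.032, 0.052], [-0.002, -0.867, -0.498]]
ft_force: [-5.5, 0.4, 4.0]
grip_width: 0.0007
```

Call:
{"op": "drive_tool", "data": {
  "steps": [
    [[0,1,-1.7],[0,0,0],0],
    [[0,2,-3.5],[0,0,0],0]
  ]
}}

```text
clock: 18.87
eef_pos: [0.5799, 0.2527, 0.0538]
tool_rot: [[0.061, 0.497, -0.865], [0.998, -0.032, 0.052], [-0.002, -0.867, -0.498]]
ft_force: [-6.1, -0.2, 4.9]
grip_width: 0.0004
```

```bash
python3 look.py 15 wrist; python3 goal.py 10 37 57 30
```

```text
18.8667 TCP box mm [10.1 37.3] 53.8 F [-6.1 -0.2  4.9] q [-0.7, 0.68, 0.02, 2.29, 2.13, 0.4, -1.28]
now tip box [ 8.6 36.8 57.4] lean 29.9 F [-5.3  1.1  2.8] t 18.9167 q [-0.7, 0.68, 0.02, 2.29, 2.13, 0.4, -1.28]
shift mm [ 0.2  1.  -1. ] turn [-0.02 -0.05 -0.05]
```

Call:
{"op": "drive_tool", "data": {
  "steps": [
    [[0,1,-1.7],[0,0,0],0],
    [[0,2,-3.5],[0,0,0],0]
  ]
}}

```text
clock: 19.08
eef_pos: [0.5838, 0.2525, 0.0538]
tool_rot: [[0.061, 0.497, -0.866], [0.998, -0.032, 0.052], [-0.002, -0.867, -0.498]]
ft_force: [-6.3, 1.1, 5.3]
grip_width: 0.0004
```

Call:
{"op": "drive_tool", "data": {
  "steps": [
    [[0,0,0],[0,0,0],0],
    [[0,0,0],[0,0,0],0]
  ]
}}

```text
clock: 19.25
eef_pos: [0.5843, 0.2525, 0.054]
tool_rot: [[0.062, 0.498, -0.865], [0.998, -0.032, 0.052], [-0.002, -0.867, -0.499]]
ft_force: [-5.1, -0.1, 3.5]
grip_width: 0.0006
```

Call:
{"op": "drive_tool", "data": {
  "steps": [
    [[0,-1,1.7],[0,0,0],0],
    [[0,-2,3.5],[0,0,0],0],
    [[0,-2,3.5],[0,0,0],0],
    [[0,-2,3.5],[0,0,0],0]
  ]
}}

```text
clock: 19.58
eef_pos: [0.5805, 0.2526, 0.0538]
tool_rot: [[0.062, 0.498, -0.865], [0.998, -0.033, 0.053], [-0.002, -0.867, -0.499]]
ft_force: [-0.5, -0.1, -1.1]
grip_width: 0.0002
```

```bash
python3 look.py 16 side wrist; python3 goal.py 12 37 57 30
python3 - <<'E'
from h import *
b=np.array([.5678,.2165,-.0555])
i=dict(np.load("pics/wrist_16.npz")); p=cv2.imread("pics/wrist_16.png"); cv2.imwrite("pics/w16c.png",cv2.resize(p[215:285,140:360],None,fx=3.6,fy=5,interpolation=cv2.INTER_CUBIC))
E
```

```text
19.5833 TCP box mm [10.7 37.2] 53.8 F [-0.5 -0.1 -1.1] q [-0.7, 0.68, 0.02, 2.29, 2.13, 0.4, -1.28]
now tip box [ 8.8 36.7 57.3] lean 29.9 F [0.3 0.7 0.2] t 19.6833 q [-0.7, 0.68, 0.02, 2.29, 2.13, 0.4, -1.28]
shift mm [ 0.3  1.9 -2.6] turn [-0.01 -0.06 -0.06]
```

View pics/w16c.png

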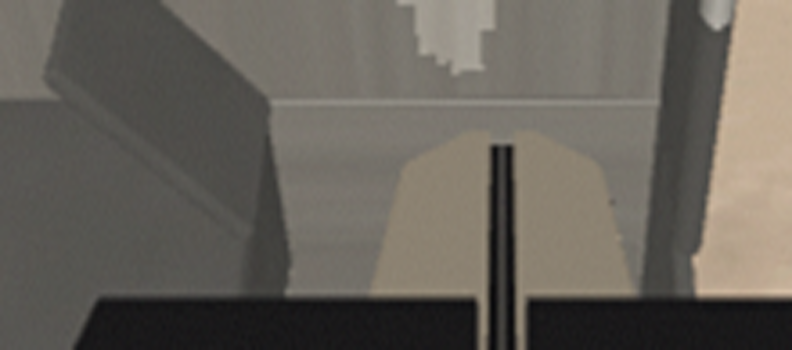

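View pics/side_16.png

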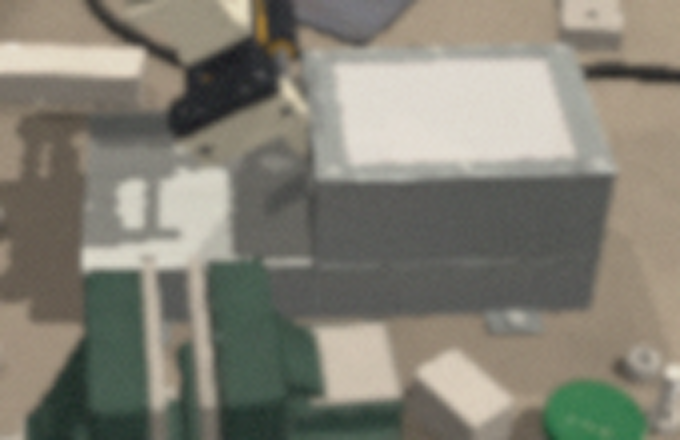

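Run:
```python
from h import *
b=np.array([.5678,.2165,-.0555])
for n in ("15","16"):
    i=dict(np.load(f"pics/wrist_{n}.npz")); W=cloud(i,i["d"]); L=np.dstack([toL(W,b)*1e3,W[...,2]*1e3]).round(0)
    for v in range(225,275,4):
        print(n,v,[L[v,u].astype(int).tolist() for u in (226,234,242,250,270,290,314,318)])
```

```text
15 225 [[-9, 9, 50], [-8, 13, 49], [-10, 17, 51], [-9, 22, 50], [-8, 32, 49], [-10, 43, 51], [-9, 55, 50], [-9, 58, 50]]
15 229 [[-5, 8, 49], [-5, 13, 49], [-5, 17, 49], [-6, 21, 50], [-5, 32, 50], [-7, 43, 51], [-5, 56, 49], [-5, 58, 50]]
15 233 [[-3, 8, 50], [-3, 13, 50], [-2, 17, 49], [-4, 21, 51], [-2, 32, 50], [-2, 43, 50], [-2, 56, 50], [-3, 58, 50]]
15 237 [[0, 8, 51], [2, 12, 49], [1, 17, 50], [1, 21, 50], [1, 32, 50], [2, 43, 49], [1, 56, 50], [1, 58, 50]]
15 241 [[4, 7, 50], [-140, 38, 164], [5, 16, 50], [5, 21, 50], [1, 32, 53], [5, 43, 50], [5, 56, 50], [5, 59, 50]]
15 245 [[8, 7, 50], [8, 11, 50], [8, 16, 50], [8, 20, 50], [-3, 32, 59], [-2, 43, 58], [8, 57, 50], [9, 59, 49]]
15 249 [[12, 6, 50], [13, 11, 49], [11, 16, 51], [12, 20, 50], [-6, 32, 63], [-5, 43, 63], [14, 57, 49], [12, 59, 50]]
15 253 [[16, 6, 50], [16, 10, 50], [16, 15, 50], [-8, 23, 68], [-8, 32, 68], [-140, 38, 164], [17, 57, 49], [16, 59, 50]]
15 257 [[20, 5, 49], [21, 10, 49], [17, 15, 52], [-10, 23, 71], [-10, 33, 71], [-10, 42, 71], [14, 57, 54], [15, 59, 53]]
15 261 [[24, 5, 50], [23, 10, 50], [17,
[... 1287 characters left out ...]
0, 49], [16, 15, 50], [-6, 22, 66], [-8, 32, 68], [-7, 42, 67], [18, 57, 49], [17, 60, 49]]
16 257 [[21, 5, 49], [20, 10, 50], [21, 15, 50], [-9, 23, 71], [-10, 33, 71], [-9, 42, 71], [21, 57, 50], [21, 60, 50]]
16 261 [[25, 5, 50], [26, 9, 49], [26, 14, 49], [-11, 23, 75], [-11, 33, 75], [-11, 42, 75], [25, 58, 50], [25, 60, 50]]
16 265 [[19, 6, 56], [18, 11, 58], [19, 15, 57], [-13, 24, 79], [-14, 33, 79], [-13, 42, 78], [19, 57, 57], [28, 60, 51]]
16 269 [[17, 7, 60], [18, 11, 60], [17, 16, 61], [-16, 24, 83], [-15, 33, 82], [-15, 42, 82], [18, 56, 60], [31, 60, 52]]
16 273 [[16, 7, 64], [16, 12, 64], [-17, 21, 85], [-17, 24, 85], [-17, 33, 85], [-17, 42, 85], [-17, 52, 85], [33, 60, 53]]
```

Call:
{"op": "drive_tool", "data": {
  "steps": [
    [[0,-1.5,2.6],[0,0,0],0],
    [[0,-4,6.9],[0,0,0],0],
    [[0,-7,12.1],[0,0,0],0],
    [[0,-10,17.3],[0,0,0],0],
    [[0,-13,22.5],[0,0,0],0],
    [[0,-16,27.7],[0,0,0],0],
    [[0,-20,34.6],[0,0,0],0],
    [[0,-25,43.3],[0,0,0],0],
    [[0,-30,52],[0,0,0],0],
    [[0,-35,60.6],[0,0,0],0],
    [[0,-39,67.5],[0,0,0],0],
    [[0,-40,69.3],[0,0,0],0]
  ]
}}

```text
clock: 20.68
eef_pos: [0.4988, 0.2578, 0.0537]
tool_rot: [[0.061, 0.497, -0.866], [0.998, -0.032, 0.051], [-0.002, -0.867, -0.498]]
ft_force: [0.3, -0.0, -0.4]
grip_width: 0.0002
```

```bash
python3 look.py 17 side wrist top; python3 goal.py -120 37 150 20
```

```text
20.6833 TCP box mm [-71.2  37.9] 53.7 F [ 0.3 -0.  -0.4] q [-0.76, 0.66, -0.08, 2.43, 2.12, 0.53, -1.42]
now tip box [-71.4  37.5  57.4] lean 29.9 F [-0.3  0.  -0.2] t 20.8333 q [-0.76, 0.66, -0.08, 2.42, 2.12, 0.53, -1.41]
shift mm [  -1.  -104.6   -3.4] turn [ 1.99 -0.05 -0.05]
```

View pics/wrist_17.png

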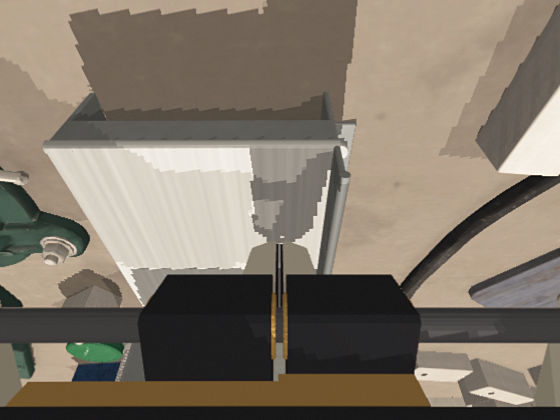

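View pics/top_17.png

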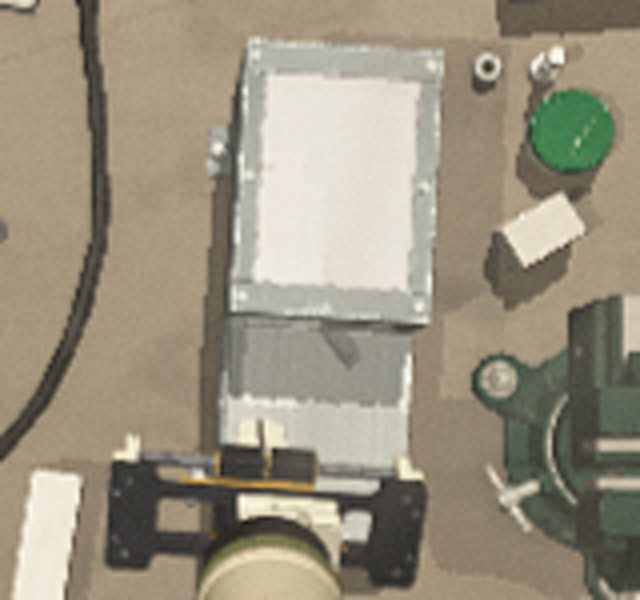

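```bash
python3 goal.py -45 0 90 30
```

```text
now tip box [-71.4  37.5  57.4] lean 29.9 F [-0.3  0.  -0.2] t 20.8333 q [-0.76, 0.66, -0.08, 2.42, 2.12, 0.53, -1.41]
shift mm [-37.4 -14.9 -39.3] turn [-0.01 -0.05 -0.05]
```

Call:
{"op": "drive_tool", "data": {
  "steps": [
    [[0,-8,-5],[0,0,0],0],
    [[0,-22,-12],[0,0,0],0],
    [[-8,-26,-16],[0,0,0],0],
    [[-18,-24,-24],[0,0,0],0],
    [[-28,-20,-32],[0,0,0],0],
    [[-35,-15,-38],[0,0,0],0],
    [[-37,-15,-39],[0,0,0],0],
    [[-37,-15,-39],[0,0,0],0]
  ]
}}

```text
clock: 21.5
eef_pos: [0.525, 0.2176, 0.0865]
tool_rot: [[0.064, 0.498, -0.865], [0.998, -0.034, 0.055], [-0.002, -0.867, -0.499]]
ft_force: [-1.0, -0.1, 1.0]
grip_width: 0.0005
```

```bash
python3 look.py 18 wrist; python3 goal.py -120 0 190 10
python3 - <<'E'
from h import *
b=np.array([.5678,.2165,-.0555])
i=dict(np.load("pics/wrist_18.npz")); W=cloud(i,i["d"]); L=np.dstack([toL(W,b)*1e3,W[...,2]*1e3]).round(0)
for v in range(235,275,4): print(v,[L[v,u].astype(int).tolist() for u in (230,240,322,330,340,350,360,370)])
p=cv2.imread("pics/wrist_18.png"); cv2.imwrite("pics/w18c.png",cv2.resize(p[195:285,190:410],None,fx=3.6,fy=5,interpolation=cv2.INTER_CUBIC))
E
```

```text
21.5 TCP box mm [-42.8  -0.7] 86.5 F [-1.  -0.1  1. ] q [-0.7, 0.58, -0.02, 2.42, 2.15, 0.44, -1.32]
now tip box [-45.2  -0.5  89.8] lean 29.9 F [ 0.1 -0.3 -0.1] t 21.55 q [-0.7, 0.58, -0.02, 2.42, 2.15, 0.44, -1.32]
shift mm [  -0.3 -124.3   16.2] turn [ 3.98 -0.08 -0.05]
235 [[-14, -36, 50], [-13, -29, 50], [-14, 29, 50], [-13, 34, 50], [-13, 41, 50], [-13, 48, 50], [-13, 55, 50], [-19, 61, 54]]
239 [[-10, -36, 51], [-9, -29, 50], [-8, 29, 50], [-8, 35, 50], [-8, 42, 49], [-9, 49, 51], [-8, 56, 50], [-17, 60, 57]]
243 [[-4, -37, 49], [-4, -30, 50], [-4, 30, 50], [-3, 35, 49], [-3, 43, 49], [-4, 50, 50], [-3, 57, 49], [-15, 60, 58]]
247 [[1, -38, 50], [0, -30, 50], [1, 30, 50], [1, 36, 50], [1, 43, 50], [1, 51, 50], [0, 57, 51], [-14, 60, 61]]
251 [[1, -37, 53], [1, -30, 53], [6, 30, 50], [7, 36, 49], [5, 44, 50], [5, 51, 51], [6, 59, 50], [-12, 60, 63]]
255 [[1, -37, 57], [1, -30, 57], [4, 30, 55], [4, 36, 55], [4, 43, 55], [4, 50, 55], [4, 58, 55], [-10, 60, 65]]
259 [[0, -37, 61], [0, -29, 61], [3, 29, 59], [4, 35, 58], [5, 43, 58], [5, 50, 58], [5, 57, 58], [-8, 60, 67]]
263 [[0, -36, 64], [0, -29, 64], [4, 29, 62], [4, 35, 62], [4, 42, 62], [3, 49, 62], [4, 56, 62], [-6, 60, 68]]
267 [[-1, -36, 68], [1, -29, 67], [4, 29, 65], [4, 34, 65], [4, 42, 65], [4, 49, 65], [3, 55, 66], [-2, 61, 69]]
271 [[0, -35, 71], [0, -29, 70], [4, 28, 69], [4, 34, 69], [5, 41, 68], [4, 48, 69], [4, 55, 68], [1, 61, 71]]
```

View pics/w18c.png

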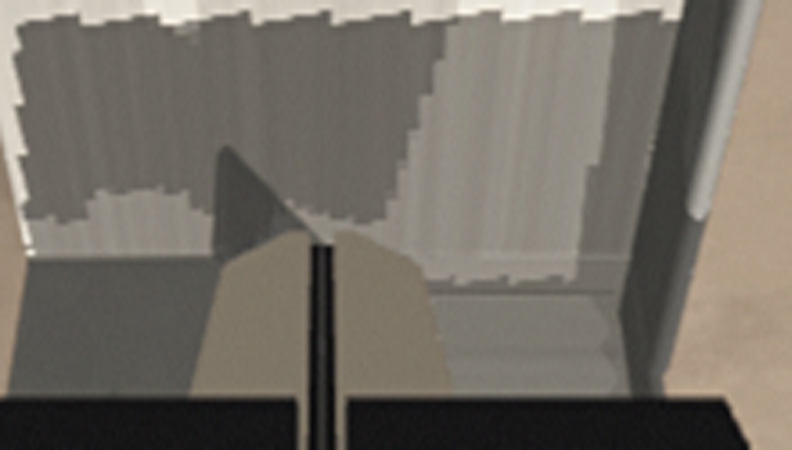

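Call:
{"op": "drive_tool", "data": {
  "steps": [
    [[0,-8,-1],[0,0,0],0],
    [[0,-25,-4],[0,0,0],0],
    [[0,-45,-8],[0,0,0],0],
    [[0,-65,-12],[0,0,0],0],
    [[0,-85,-15],[0,0,0],0],
    [[0,-105,-18],[0,0,0],0],
    [[0,-120,-20],[0,0,0],0],
    [[0,-128,-22],[0,0,0],0],
    [[0,-130,-22],[0,0,0],0],
    [[0,-130,-22],[0,0,0],0],
    [[0,-130,-22],[0,0,0],0]
  ]
}}

```text
clock: 22.47
eef_pos: [0.4786, 0.2227, 0.21]
tool_rot: [[0.061, 0.498, -0.865], [0.998, -0.031, 0.052], [-0.001, -0.867, -0.499]]
ft_force: [0.5, 0.2, -0.5]
grip_width: 0.0006
```

```bash
python3 look.py 19 side top
python3 - <<'E'
from h import *
i=imaging.camera_info("top"); W=cloud(i,dict(np.load("pics/top_19.npz"))["d"])
for q in ("long_bar","short_bar","paste_tin","blank_center"):
    for r in imaging.cut_out("top",q)[:2]:
        m=r["pixels"]; print(q,round(r["confidence"],2),r["extent"],np.round(np.median(W[m],0),3))
E
```

```text
22.4667 TCP box mm [-89.5   1.8] 210.0 F [ 0.5  0.2 -0.5] q [-1.14, 0.31, 0.45, 2.41, 1.27, 0.24, -0.44]
long_bar 0.74 [240.0, 232.6, 20.6, 50.3] [0.406 0.398 0.029]
long_bar 0.71 [364.5, 163.1, 22.1, 22.2] [0.633 0.066 0.035]
short_bar 0.48 [362.9, 161.7, 24.7, 23.0] [0.633 0.066 0.035]
```

View pics/top_19.png

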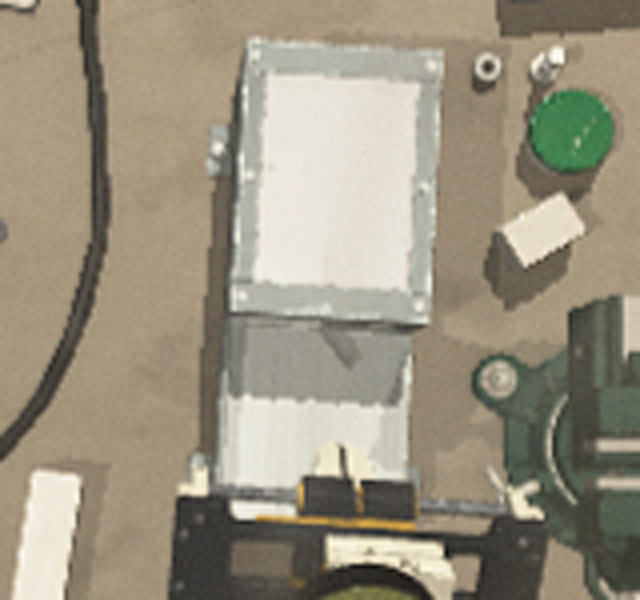

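View pics/side_19.png

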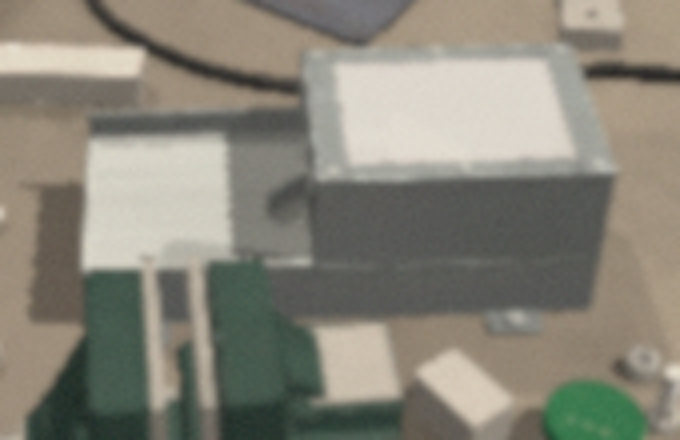

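```bash
python3 -c "
from cell import ticket; print(ticket.finish_job())"
```

```text
the job is handed in; nothing more can be done
None
```

The blank is in the reject box and the flap has swung shut behind it. I handed the job in at about 22.7 s.

**What I did**
- I pushed the blank sideways with the closed fingertips until it stopped on the fence. The force rose to about 13 N with no further travel, and its left edge then measured within 0.002 rad of the fence line.
- I gave the tool a half turn, because the wrist joints could not reach the forward lean any other way. I then pushed the blank along the fence, leaning 30° forward, at about 5 to 7 N.
- I drew the fingers straight out, then lifted clear.

**Last checks**
- **Blank:** just before it went over the edge, its rear face measured about 16 mm inside the opening. It was gone after I backed off 3–4 mm, and the feed plate is now empty. I could not see it inside the closed box, so that it slid all the way down is inferred.
- **Flap:** it hangs vertical at x ≈ 4 mm, with its lower edge at z ≈ 55 mm, which matches shut.
- **Bystanders:** both bars are within 2 mm of where they started. The network missed the tin in the last picture, but by eye it has not moved.

**What disagreed**
- **Fingertip length:** the fingertips are about 4 mm behind the reported TCP, not 22 mm ahead as stated. My first sideways pass therefore went over the blank without touching it; I saw this in the depth images, lowered the tool and repeated.
- **First lean:** my first attempt to lean the tool ran into the wrist joints' range limits and stopped short. It was up in free air and touched nothing. Joint 6 read 0.108 rad there, just under its rounded 0.11 lower limit.

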